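# Turn over the stage insert on the light box

## Task

The microscope's stage insert, the flat metal plate, lies on the light box with its glass side down. It is too wide to straddle, so slide it out over the box's front edge, get under it, turn it over and lay it back on the light box glass side up, flat, with a long edge pushed squarely home against the stop rail. Do not let it drop or slap down, never press hard on it, keep it off the bench, and do not shift the other things lying about.

Things in the scene. Friction and masses are not known exactly. Their poses are not given: they have to be found in the camera images.
- lightbox: Fixed grey box, white top: 125 mm deep (x), 260 wide (y), top 80 above the bench. Along the back edge of the top runs an aluminium stop rail, 8 mm thick, 12 mm high, its front face at x = +54.5 mm. The front edge (x = -62.5 mm, nearest the robot) is open, with free bench before it. Origin: centre of underside; x points from front edge to rail, z up. Yaw within 0.3 rad.
- insert: Solid aluminium plate, 100 (x) x 120 (y) x 8 mm, about 0.26 kg, origin at its centre. z points out of the plain back (four flush screw heads); the -z face has a flush glass window 86 x 34 mm in a dark frame. Starts back up, nearly square, 8 to 14 mm from the rail, front edge about over the box's front edge. It is smooth and slides easily on the box: a fingertip pressing 10 to 17 N drags it.
- vial: Bystander standing on the light box top near its left (+y) end: glass vial, 20 mm diameter, 48 mm high. Origin: centre of its underside.
- weight: Bystander lying on the light box top near its right (-y) end: steel bar, 50 x 22 x 22 mm. Origin: centre of its underside.
- dropper: Bystander on the bench: white plastic dropper bottle, 32 mm diameter, 100 mm high with a thin spout. Origin: centre of its underside.
- slidebox: Bystander on the bench: blue plastic slide box, 85 x 40 x 32 mm. Origin: centre of its underside.
- objective: Bystander on the bench: brass microscope objective standing upright, 28 mm diameter, 48 mm high. Origin: centre of its underside.
- dish: Bystander on the bench: flat clear dish, 86 mm diameter, 15 mm high. Origin: centre of its underside.
- oiljar: Bystander on the bench: small amber jar, 44 mm diameter, 60 mm high. Origin: centre of its underside.
Not all that is in view belongs to the job. Several things have the shape of the insert; the one meant has the colours described above.

How it is judged:
By the outcome, as a careful person would: the job done as asked, in the order asked, and still so for the second after the job is handed in, with the robot touching nothing.
It also fails if it takes over 72 s, if anything falls off the work surface, if the arm or the gripper's body presses on something with over 40 N, if the wrist force passes 120 N, or if a joint passes its speed limit or range.

## Robot

A 6-joint arm with a two-finger parallel gripper is mounted at the origin on the work surface. World frame = base frame: x ahead of the robot, y to its left, z up, the work surface at z = 0. Lengths are in mm, angles in degrees, forces in N, time in s.
With the tool pointing down it reaches from about 300 to 850 mm from the base axis. Payload 4.2 kg.
Tool frame: the origin (TCP) lies midway between the tips of the shut fingers; the grasp point (between the pads) lies env.hold_point_z behind it (env.hold_point_z is the distance from the TCP to the grasp point, in mm); z points along the fingers, y is the line along which they close (so a half turn about z gives the same grasp; the last joint's range is limited). The gripper opens to 91 mm and grips with 3 to 60 N. Pads are 32 mm wide; open, the fingers measure 118 mm over their backs; the gripper's body (76 mm by 178 mm) begins 60 mm behind the grasp point.
Start: joints at [72.536, 18.312, 89.639, -0, 72.044, -1.146], TCP at [161.557, 551.854, 213.976] pointing down, gripper open.
Joint ranges: [-177.97, 177.97], [-48.28, 115.42], [12.27, 149.76], [-77.06, 257.06], [2.81, 150.46], [-146.56, 146.56]. Speed limits (degrees/s): [147.25, 147.25, 180, 180, 180, 180].

## Interface

Orientations are given as [roll, pitch, yaw] about the fixed x, y, z axes, in that order (R = Rz(yaw) Ry(pitch) Rx(roll)).
In Python, from workcell import env, viewer, spotter gives the robot as it stands.
- The arm moves only by the tool apply_moves, never from a script. Its arguments are lists of equal length, an entry for each row: "delta_pos": the shift along the world's x, y, z normalised to -1 to 1, where 1 is 120 mm, a list of three; "rot": the turn, a rotation vector about the world's x, y, z normalised to -1 to 1, where 1 is 1.5 rad, a list of three; "hand": the opening, from 0 (shut) to 1 (fully open). A call has 1 to 10 rows; each row is the pose to reach, as a shift and turn from the pose commanded when the call began; what a row does not reach only later rows make up. A row lasts 1/12 s, in which the tool goes at most 41.7 mm and 7.16 degrees, less where a joint would pass 70% of its speed; a pose out of reach is approached as far as the arm can. A call with a number of a shift or a turn outside -1 to 1 is refused whole. A call with a gripper value outside its range is refused whole. The fingers move at their own pace and stop on an object; "newtons" is the grip in N (left out, the last holds). Time passes only in rows, so rows that repeat a pose let the fingers close. It gives the time, the measured TCP pose, the force, the opening and the grip force at its end, in the units of the state.
- env.state(): the state, without advancing time (a new reading comes with each control period).
- viewer.grab_frame(name): name is "scene" or "top" or "wrist"; returns a dict with "pixels" (400x640x3 uint8, red, green, blue), "camera_matrix" (3x3 intrinsics, pixels), "k1" (the pictures are not rectified: a ray, as slopes to the right and down, at radius r is drawn at 1 + k1 r^2 times it, then the intrinsics apply), "R" (3x3) and "t" (3): a world point X has camera coordinates R X + t; the wrist camera has in their place "mount" (4x4, takes a point from camera to tool coordinates, whose origin is the TCP and whose axes are the flange's). Camera axes: x right, y down, z forward; pixel columns grow to the right and rows downward; lengths in mm; the calibration is good to about 2 mm. A picture is of the moment at which its call begins: read the wrist's pose just before it. There is no depth.
- env.job_done(): hands the job in; it is judged then, once.
Trained networks look in a picture, given as the dict that the camera call returned (one of the last four; its "shot" number tells which), for a name from the list of things; names that differ only in an ending like _2 or _b are one class to them, and where a whole thing is asked for, a point or a joint stands for the part that bears it (a point fixed in the world has none). Each returns a list of dicts, best first, with "score" (0 to 1); they miss things now and then, are a little off and sometimes report something else, mostly with a low value. They report only what shows in the picture. A call takes as long as a camera call. They do not tell look-alikes from the thing itself.
- spotter.trace(picture, query): "mask" (400x640 bool, what is visible of it) and "box" ([centre column, centre row, width, height] in pixels, round what is visible of it).
- spotter.landmark_of(picture, query): "position" ([column, row] in pixels: a listed point, or the origin of a listed thing).
The state is a dict: "time_s": time; "qpos": joint angles; "qvel": joint speeds; "effort": joint torques, N m; "ee_pos": TCP position; "ee_rot": TCP orientation; "force": force on the tool from outside, world axes, zero at the start; "torque": the same for the moment, N m; "gripper_width": finger opening in mm; "gripper_force": force on a finger pad.
Only numpy, scipy, OpenCV 4.12 (cv2) and the standard library are available. Lean on these libraries where they do the work, as an engineer would, in place of code of your own. Each camera call takes 0.05 s, during which the arm holds its last target. There are 200 camera calls.

## Working session

There is one attempt and no reset: what is moved stays moved. The work goes in short steps, Python scripts to look and compute and a tool call to move; the robot and the scene stay as the last step left them, time stands still between calls to the robot, and variables do not carry over. Pictures are saved under pics/ and viewed, at most 10 in all, crops included, and the job is handed in when it is done.

Besides the shell and the picture viewer there is one more tool, called after "Request:" in YAML: its name, and indented under it one key for each argument. apply_moves: Moves the arm, as the interface text tells. Its arguments: {"type":"object","properties":{"delta_pos":{"type":"array"},"rot":{"type":"array"},"hand":{"type":"array"},"newtons":{"type":"number"}},"required":["delta_pos","rot","hand"]}

```bash
ls; mkdir -p pics
cat > h.py <<'E'
import numpy as np,cv2
from workcell import env,viewer,spotter
from scipy.spatial.transform import Rotation as Ro
def ray(p,uv):
    K=np.array(p["camera_matrix"]);k=p["k1"]
    d=np.array([(uv[0]-K[0,2])/K[0,0],(uv[1]-K[1,2])/K[1,1]])
    s=d.copy()
    for _ in range(20): s=d/(1+k*(s@s))
    R=np.array(p["R"]);t=np.array(p["t"])
    return -R.T@t, R.T@np.array([s[0],s[1],1.])
def at(p,uv,z):
    c,d=ray(p,uv); return (c+d*(z-c[2])/d[2]).round(1)
def proj(p,X):
    K=np.array(p["camera_matrix"]);c=np.array(p["R"])@np.array(X,float)+np.array(p["t"])
    s=c[:2]/c[2]; s=s*(1+p["k1"]*(s@s)); return [K[0,0]*s[0]+K[0,2],K[1,1]*s[1]+K[1,2]]
def wrist():
    s=env.state();p=viewer.grab_frame("wrist")
    M=np.array(p["mount"]);T=np.eye(4);T[:3,:3]=Ro.from_euler('xyz',s["ee_rot"],degrees=True).as_matrix();T[:3,3]=s["ee_pos"]
    W=np.linalg.inv(T@M);p["R"]=W[:3,:3];p["t"]=W[:3,3];return p
def save(p,n): cv2.imwrite(f"pics/{n}.png",cv2.cvtColor(p["pixels"],cv2.COLOR_RGB2BGR))
E
python3 - <<'E'
from h import *
print(env.state(), env.hold_point_z)
H=dict(lightbox=80,insert=84,vial=80,weight=80,dropper=0,slidebox=0,objective=0,dish=0,oiljar=0)
for n in("top","scene"):
    p=viewer.grab_frame(n);save(p,n+"0");print(n,(-p["R"].T@p["t"]).round())
    for q,z in H.items():
        for r in spotter.landmark_of(p,q)[:3]: print(q,round(r["score"],2),np.round(r["position"]),at(p,r["position"],z if q!='lightbox' else 0))
E
```

```text
pics
{'time_s': 0.0, 'qpos': array([ 7.25360306e+01,  1.83514707e+01,  8.97057975e+01, -1.57851326e-03,
        7.20421156e+01, -1.14448522e+00]), 'qvel': array([-0.09266957,  0.06186431, -0.08613078,  0.02123198,  0.14318987,
        0.05893294]), 'effort': array([-5.84051395e-04, -4.12456906e+01, -2.31975657e+01,  7.26260757e-02,
        4.55580465e-02, -1.17478512e-04]), 'ee_pos': array([161.4174265 , 551.36597026, 213.12609589]), 'ee_rot': array([-1.79900606e+02, -4.84595207e-04,  1.63681003e+02]), 'force': array([ 0.41599818, -0.10077174,  0.60411508]), 'torque': array([ 0.00722564, -0.01179587,  0.03602516]), 'gripper_force': 0.0, 'gripper_width': 91.60384934528841} 18.8
top [ 394.  -19. 1116.]
lightbox 0.9 [363. 153.] [ 669.1 -120.7    0. ]
insert 0.96 [373. 148.] [ 660.6 -139.5   84. ]
insert 0.83 [402. 281.] [ 327.9 -200.2   84. ]
insert 0.67 [351. 224.] [469.2 -79.5  84. ]
vial 0.48 [320. 149.] [663.5  -5.8  80. ]
weight 0.45 [409. 153.] [ 647.8 -231.3   80. ]
dropper 0.49 [194. 156.] [670.6 346.7   0. ]
slidebox 0.76 [471. 197.] [ 544.3 -408.8    0. ]
objective 0.47 [182. 190.] [573.4 377.6   0. ]
dish 0.67 [198. 252.] [406.4 326.5   0. ]
oiljar 0.68 [451. 253.] [ 393.9 -346.3    0. ]
scene [1437. -101.  657.]
lightbox 0.94 [280. 267.] [ 657.3 -121.     0. ]
insert 0.91 [274. 238.] [ 658.4 -128.2   84. ]
insert 0.81 [292. 217.] [581.9 -85.5  84. ]
insert 0.79 [389. 256.] [752.  102.8  84. ]
vial 0.47 [331. 237.] [668.6  -5.8  80. ]
weight 0.78 [225. 236.] [ 632.4 -236.4   80. ]
dropper 0.71 [478. 248.] [650.  349.8   0. ]
slidebox 0.91 [159. 246.] [ 539.2 -413.5    0. ]
objective 0.63 [478. 229.] [579.  378.6   0. ]
objective 0.31 [332. 236.] [555.4  10.8   0. ]
dish 0.6 [432. 194.] [394.8 319.8   0. ]
```

Run:
```python
import cv2
a=cv2.imread("pics/top0.png")[90:310,260:480];b=cv2.imread("pics/scene0.png")[170:300,180:440]
cv2.imwrite("pics/c0.png",cv2.resize(a,None,fx=2.7,fy=2.7,interpolation=cv2.INTER_CUBIC))
cv2.imwrite("pics/c1.png",cv2.resize(b,None,fx=3,fy=3,interpolation=cv2.INTER_CUBIC))
```

```text
(no output)
```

View pics/c0.png

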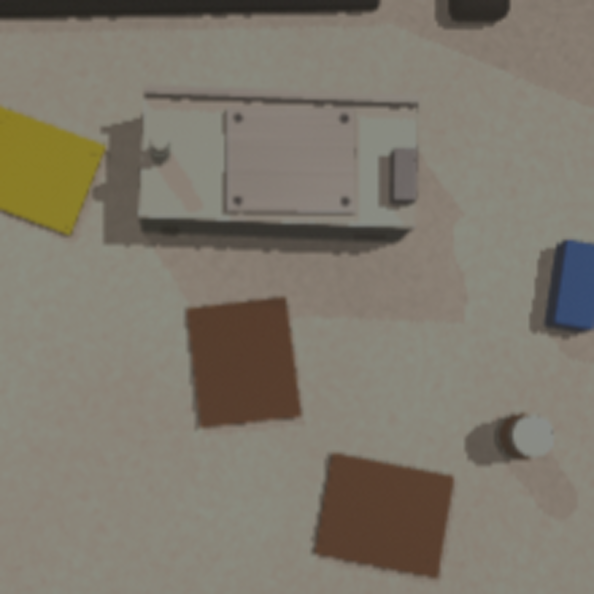

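View pics/c1.png

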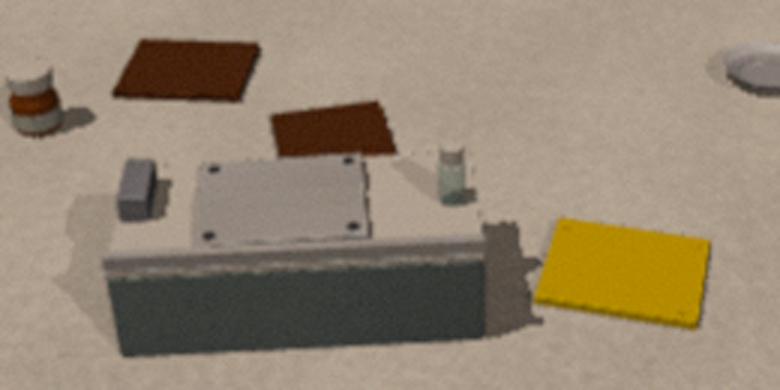

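The crops show the insert back up on the light box (crop px 226–356 × 110–214, four screw heads). The vial is to its left and the weight to its right. The brown and yellow look-alike plates lie on the bench. Next I'll fit poses.

```bash
cat >> h.py <<'E'
from scipy.optimize import minimize
def hullmask(p,v):
    q=np.array([proj(p,x) for x in v],np.float32); m=np.zeros((400*4,640*4),np.uint8)
    cv2.fillConvexPoly(m,cv2.convexHull((q*4).astype(np.int32)),1); return cv2.resize(m.astype(np.float32),(640,400),interpolation=cv2.INTER_AREA)
def mhull(m):
    n,l,s,_=cv2.connectedComponentsWithStats(m.astype(np.uint8)); i=1+np.argmax(s[1:,4])
    c,_=cv2.findContours((l==i).astype(np.uint8),0,2); o=np.zeros(m.shape,np.uint8); cv2.fillConvexPoly(o,cv2.convexHull(c[0]),1); return o
def fit(obs,v,x0):  # obs: [(pic,mask)], v local verts with absolute z
    def f(x):
        c,s=np.cos(x[2]/100),np.sin(x[2]/100)
        w=[[x[0]+c*a-s*b,x[1]+s*a+c*b,z] for a,b,z in v]
        return sum(1-np.minimum(h:=hullmask(p,w),m).sum()/np.maximum(h,m).sum() for p,m in obs)
    r=minimize(f,x0,method="Nelder-Mead",options=dict(initial_simplex=[x0]+[np.array(x0)+d for d in np.diag([8,8,6.])],maxiter=150,xatol=.1,fatol=1e-4)); return r.x.round(2),round(r.fun,4)
BX=lambda x0,x1,y0,y1,z0,z1:[(x,y,z) for x in(x0,x1) for y in(y0,y1) for z in(z0,z1)]
VI=BX(-50,50,-60,60,80,88); VB=BX(-62.5,62.5,-130,130,0,80)+BX(54.5,62.5,-130,130,80,92)
def best(p,q,near):
    return min(spotter.trace(p,q),key=lambda r:np.hypot(*(np.array(r["box"][:2])-near)))["mask"]
E
python3 - <<'E'
from h import *
print([a for a in dir(env) if a[0]!='_'])
P={n:viewer.grab_frame(n) for n in("top","scene")}
for q,v,z in(("insert",VI,84),("lightbox",VB,40)):
    o=[(p,mhull(best(p,q,proj(p,[655,-125,z])))) for p in P.values()]
    for oo in (o[:1],o[1:],o): print(q,fit(oo,v,[655,-125,-4.]))
p=wrist(); print(np.round(p["mount"],3))
for q in("vial","weight"):
    for p in P.values():
        for r in spotter.trace(p,q)[:2]: print(q,r["score"],r["box"],at(p,r["box"][:2],91))
E
```

```text
['Unreachable', 'hold_point_z', 'job_done', 'state']
insert (array([ 657.26, -126.72,   -3.04]), np.float64(0.0291))
insert (array([ 653.46, -128.87,   -2.13]), np.float64(0.0709))
insert (array([ 657.2 , -127.  ,   -2.25]), np.float64(0.1316))
lightbox (array([ 661.95, -113.86,   -5.29]), np.float64(0.0244))
lightbox (array([ 661.18, -117.17,   -7.02]), np.float64(0.0313))
lightbox (array([ 661.44, -115.43,   -6.17]), np.float64(0.0627))
[[-0.00000e+00 -9.66000e-01 -2.58000e-01  7.26700e+01]
 [ 1.00000e+00 -1.00000e-03  1.00000e-03 -1.56000e-01]
 [-1.00000e-03 -2.58000e-01  9.66000e-01 -1.71868e+02]
 [ 0.00000e+00  0.00000e+00  0.00000e+00  1.00000e+00]]
vial 0.46 [318.5, 144.7, 11.4, 7.0] [670.9  -1.6  91. ]
vial 0.44 [331.2, 228.7, 4.0, 20.5] [651.8  -2.4  91. ]
weight 0.69 [187.8, 155.1, 15.3, 19.9] [649.9 332.1  91. ]
weight 0.61 [408.1, 154.8, 14.5, 22.7] [ 640.8 -226.4   91. ]
weight 0.71 [225.9, 232.6, 19.1, 22.6] [ 635.  -232.1   91. ]
weight 0.31 [434.1, 193.2, 31.1, 18.3] [537.8 268.4  91. ]
```

Request:
apply_moves:
  delta_pos:
    - [0.17, -0.24, 0.05]
    - [0.35, -0.47, 0.05]
    - [0.52, -0.71, 0.1]
    - [0.69, -0.945, 0.1]
  rot:
    - [0, 0, -0.04]
    - [0, 0, -0.08]
    - [0, 0, -0.12]
    - [0, 0, -0.163]
  hand: [0, 0, 0, 0]

```text
time_s: 1.88
ee_pos: [245.2, 437.6, 226.7]
ee_rot: [179.9, 0.0, 149.6]
force: [0.1, 1.1, 0.3]
gripper_width: 67.4
gripper_force: 0.0
```

Request:
apply_moves:
  delta_pos:
    - [0.17, -0.24, 0.05]
    - [0.35, -0.47, 0.05]
    - [0.52, -0.71, 0.1]
    - [0.69, -0.945, 0.1]
  rot:
    - [0, 0, -0.04]
    - [0, 0, -0.08]
    - [0, 0, -0.12]
    - [0, 0, -0.163]
  hand: [0, 0, 0, 0]

```text
time_s: 2.22
ee_pos: [328.2, 323.9, 239.0]
ee_rot: [179.9, 0.0, 135.5]
force: [1.6, 0.4, -0.5]
gripper_width: 40.6
gripper_force: 0.0
```

Request:
apply_moves:
  delta_pos:
    - [0.17, -0.24, 0]
    - [0.35, -0.47, 0]
    - [0.52, -0.71, 0]
    - [0.69, -0.945, 0]
  rot:
    - [0, 0, -0.04]
    - [0, 0, -0.08]
    - [0, 0, -0.12]
    - [0, 0, -0.163]
  hand: [0, 0, 0, 0]

```text
time_s: 2.55
ee_pos: [410.7, 210.1, 238.2]
ee_rot: [180.0, 0.0, 121.5]
force: [0.1, 0.1, -0.3]
gripper_width: 14.5
gripper_force: 0.0
```

Request:
apply_moves:
  delta_pos:
    - [0.17, -0.24, 0]
    - [0.35, -0.47, 0]
    - [0.52, -0.71, 0]
    - [0.69, -0.945, 0]
  rot:
    - [0, 0, -0.04]
    - [0, 0, -0.08]
    - [0, 0, -0.12]
    - [0, 0, -0.163]
  hand: [0, 0, 0, 0]

```text
time_s: 2.88
ee_pos: [493.6, 96.6, 238.2]
ee_rot: [180.0, 0.0, 107.5]
force: [0.6, 0.3, 0.3]
gripper_width: 0.2
gripper_force: 0.0
```

```bash
python3 -c "
from h import *
s=env.state();print(repr((s['qpos'].round(2).tolist(),s['ee_pos'].round(2).tolist(),s['ee_rot'].round(2).tolist())))" | tee -a st.txt
```

```text
([9.76, 10.89, 96.35, 0.0, 72.73, -7.7], [493.56, 96.57, 238.18], [179.97, 0.0, 107.46])
```

Request:
apply_moves:
  delta_pos:
    - [0.17, -0.24, 0]
    - [0.35, -0.47, 0]
    - [0.52, -0.71, 0]
    - [0.69, -0.945, 0]
  rot:
    - [0, 0, -0.04]
    - [0, 0, -0.08]
    - [0, 0, -0.12]
    - [0, 0, -0.163]
  hand: [0, 0, 0, 0]

```text
time_s: 3.22
ee_pos: [576.4, -16.8, 238.1]
ee_rot: [180.0, -0.0, 93.4]
force: [-0.1, 0.1, 0.2]
gripper_width: 0.5
gripper_force: 0.0
```

Request:
apply_moves:
  delta_pos:
    - [0.17, -0.24, 0]
    - [0.35, -0.47, 0]
    - [0.52, -0.71, 0]
    - [0.69, -0.945, 0]
    - [0.69, -0.945, 0]
    - [0.69, -0.945, 0]
  rot:
    - [0, 0, -0.04]
    - [0, 0, -0.08]
    - [0, 0, -0.12]
    - [0, 0, -0.163]
    - [0, 0, -0.163]
    - [0, 0, -0.163]
  hand: [0, 0, 0, 0, 0, 0]

```text
time_s: 3.72
ee_pos: [658.7, -130.0, 236.8]
ee_rot: [-179.9, -0.0, 79.5]
force: [-0.3, 0.3, 0.7]
gripper_width: 0.3
gripper_force: 0.0
```

```bash
python3 - <<'E' | tee -a st.txt
from h import *
s=env.state();print(repr((s['qpos'].round(2).tolist(),s['ee_pos'].round(2).tolist(),s['ee_rot'].round(2).tolist())))
print('#',s['force'],s['time_s'])
p=wrist();save(p,"w1")
m=best(p,"insert",proj(p,[657,-127,84])); print('#',fit([(p,mhull(m))],VI,[657,-127,-2.]))
m=best(p,"lightbox",proj(p,[661,-115,80])); print('#',m.sum())
E
```

```text
([-12.15, 26.65, 73.29, 0.01, 80.14, -1.67], [658.74, -130.04, 236.8], [-179.92, -0.01, 79.52])
# [-0.29719628  0.31519625  0.72707598] 3.7167
# (array([ 659.6 , -126.44,   -3.4 ]), np.float64(0.0413))
# 12435
```

View pics/w1.png

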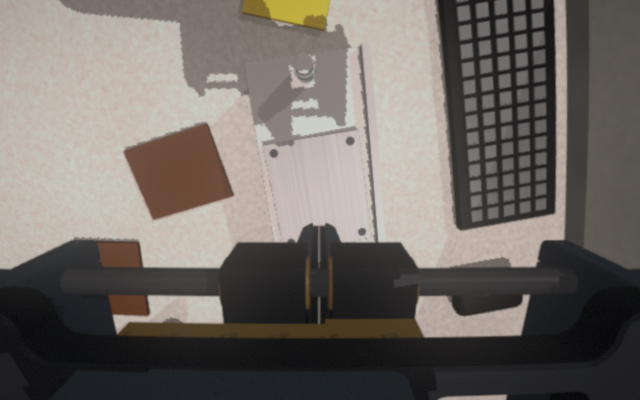

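```bash
cat > k.py <<'E'
import numpy as np
S=[((72.536,18.351,89.706,0,72.042,-1.144),(161.417,551.366,213.126)),((9.76,10.89,96.35,0,72.73,-7.7),(493.56,96.57,238.18)),((-12.15,26.65,73.29,.01,80.14,-1.67),(658.74,-130.04,236.8))]
A=[];b=[]
for q,p in S:
    q1,q2,q3=np.radians(q[:3]);t=q2+q3
    r=p[0]*np.cos(q1)+p[1]*np.sin(q1); print(-p[0]*np.sin(q1)+p[1]*np.cos(q1))
    A+=[[1,0,np.sin(q2),np.sin(t),np.cos(t)],[0,1,np.cos(q2),np.cos(t),-np.sin(t)]];b+=[r,p[2]]
x,res,rk,sv=np.linalg.lstsq(np.array(A),np.array(b),rcond=None);print("a1,c,L2,L3,a3",x.round(1),res,sv)
x,res,rk,sv=np.linalg.lstsq(np.array(A)[:,:4],np.array(b),rcond=None);print("a1,c,L2,L3",x.round(1),res,sv)
x,res,rk,sv=np.linalg.lstsq(np.array(A)[:,1:4],np.array(b),rcond=None);print("c,L2,L3",x.round(1),res,sv)
E
python3 k.py
python3 - <<'E'
from h import *
p=wrist()
for uv in((250,100),(275,235)): print("front",at(p,uv,80))
for uv in((362,45),(378,235)): print("rail",at(p,uv,92))
for uv in((264,145),(357,130)): print("plate",at(p,uv,88))
cv2.imwrite("pics/w1z.png",cv2.resize(cv2.cvtColor(p["pixels"][40:250,230:400],cv2.COLOR_RGB2BGR),None,fx=2.8,fy=2.8,interpolation=cv2.INTER_CUBIC))
E
```

```text
11.491925046437586
11.503254767916019
11.519071157753515
a1,c,L2,L3,a3 [   3.8 -185.7  586.9  415.9   30.7] [0.03660786] [2.99246696 2.44824809 0.20995851 0.0779827  0.0325414 ]
a1,c,L2,L3 [ -11.3 -228.4  601.5  418.4] [3.56231313] [2.48416303 2.40912052 0.13823233 0.0772279 ]
c,L2,L3 [-229.6  599.7  407.3] [5.0883628] [2.42659277 1.75870491 0.13639853]
front [605.9 -16.8  80. ]
front [ 599.8 -165.7   80. ]
rail [725.4  11.7  92. ]
rail [ 714.8 -182.3   92. ]
plate [611.5 -64.   88. ]
plate [709.  -66.3  88. ]
```

View pics/w1z.png

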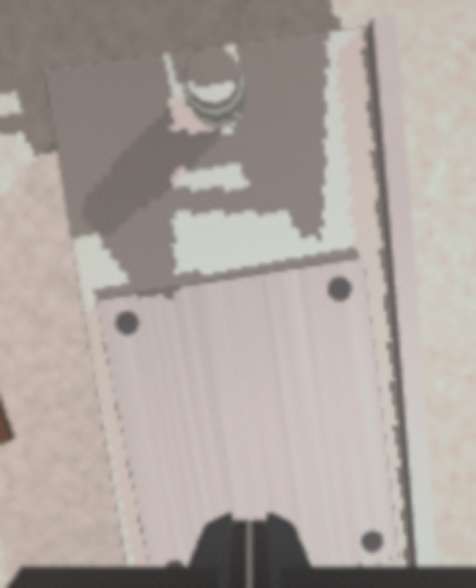

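Request:
apply_moves:
  delta_pos:
    - [0.05, 0.02, -0.3]
    - [0.11, 0.03, -0.6]
    - [0.11, 0.03, -0.85]
  rot:
    - [0, 0, 0]
    - [0, 0, 0]
    - [0, 0, 0]
  hand: [0, 0, 0]

```text
time_s: 4.17
ee_pos: [671.8, -123.3, 135.1]
ee_rot: [179.9, -0.0, 79.7]
force: [-0.2, -0.0, -0.2]
gripper_width: 0.4
gripper_force: 0.0
```

Request:
apply_moves:
  delta_pos:
    - [0, 0, -0.15]
    - [0, 0, -0.27]
    - [0, 0, -0.3]
    - [0, 0, -0.3]
  rot:
    - [0, 0, 0]
    - [0, 0, 0]
    - [0, 0, 0]
    - [0, 0, 0]
  hand: [0, 0, 0, 0]

```text
time_s: 4.5
ee_pos: [670.7, -123.9, 99.4]
ee_rot: [-179.9, -0.0, 79.7]
force: [0.6, 1.2, 0.8]
gripper_width: 0.4
gripper_force: 0.0
```

Request:
apply_moves:
  delta_pos:
    - [0, 0, -0.02]
    - [0, 0, -0.04]
    - [0, 0, -0.04]
  rot:
    - [0, 0, 0]
    - [0, 0, 0]
    - [0, 0, 0]
  hand: [0, 0, 0]

```text
time_s: 4.75
ee_pos: [671.9, -124.9, 96.1]
ee_rot: [179.9, 0.0, 79.6]
force: [0.0, 0.4, -0.4]
gripper_width: 0.3
gripper_force: 0.0
```

Request:
apply_moves:
  delta_pos:
    - [0, 0, -0.03]
    - [0, 0, -0.05]
    - [0, 0, -0.05]
  rot:
    - [0, 0, 0]
    - [0, 0, 0]
    - [0, 0, 0]
  hand: [0, 0, 0]

```text
time_s: 5.0
ee_pos: [671.2, -124.9, 88.8]
ee_rot: [-180.0, 0.0, 79.6]
force: [0.2, -0.7, -0.7]
gripper_width: 0.5
gripper_force: 0.0
```

Request:
apply_moves:
  delta_pos:
    - [0, 0, -0.01]
    - [0, 0, -0.01]
  rot:
    - [0, 0, 0]
    - [0, 0, 0]
  hand: [0, 0]

```text
time_s: 5.17
ee_pos: [671.7, -125.0, 88.3]
ee_rot: [180.0, 0.0, 79.6]
force: [-0.2, 0.0, 1.1]
gripper_width: 0.2
gripper_force: 0.9
```

Request:
apply_moves:
  delta_pos:
    - [0, 0, -0.005]
    - [0, 0, -0.005]
  rot:
    - [0, 0, 0]
    - [0, 0, 0]
  hand: [0, 0]

```text
time_s: 5.33
ee_pos: [671.7, -125.0, 88.3]
ee_rot: [179.9, 0.0, 79.6]
force: [-1.6, 0.3, 4.8]
gripper_width: 0.6
gripper_force: 2.3
```

Request:
apply_moves:
  delta_pos:
    - [0, 0, -0.005]
    - [0, 0, -0.005]
  rot:
    - [0, 0, 0]
    - [0, 0, 0]
  hand: [0, 0]

```text
time_s: 5.5
ee_pos: [671.8, -125.0, 88.3]
ee_rot: [179.9, 0.0, 79.6]
force: [-1.8, -0.3, 7.5]
gripper_width: 0.5
gripper_force: 3.5
```

Request:
apply_moves:
  delta_pos:
    - [0, 0, -0.005]
    - [0, 0, -0.008]
    - [-0.02, 0, -0.008]
    - [-0.05, 0.003, -0.008]
    - [-0.08, 0.005, -0.008]
    - [-0.1, 0.005, -0.008]
  rot:
    - [0, 0, 0]
    - [0, 0, 0]
    - [0, 0, 0]
    - [0, 0, 0]
    - [0, 0, 0]
    - [0, 0, 0]
  hand: [0, 0, 0, 0, 0, 0]

```text
time_s: 6.0
ee_pos: [662.1, -124.7, 88.3]
ee_rot: [179.6, -0.0, 79.6]
force: [1.7, 0.5, 8.2]
gripper_width: 0.4
gripper_force: 3.7
```

Run:
```python
from h import *
p=viewer.grab_frame("top")
m=best(p,"insert",proj(p,[650,-127,84])); print('#',fit([(p,mhull(m))],VI,[650,-127,-2.]))
```

```text
# (array([ 650., -127.,   -2.]), np.float64(1.0))
```

Request:
apply_moves:
  delta_pos:
    - [0, 0, -0.007]
    - [-0.02, 0, -0.007]
    - [-0.05, 0.003, -0.007]
    - [-0.08, 0.005, -0.007]
    - [-0.1, 0.005, -0.007]
  rot:
    - [0, 0, 0]
    - [0, 0, 0]
    - [0, 0, 0]
    - [0, 0, 0]
    - [0, 0, 0]
  hand: [0, 0, 0, 0, 0]

```text
time_s: 6.52
ee_pos: [651.0, -124.3, 88.3]
ee_rot: [179.4, -0.0, 79.6]
force: [3.2, 0.2, 9.7]
gripper_width: 0.5
gripper_force: 4.9
```

Run:
```python
from h import *
p=wrist();q=viewer.grab_frame("scene")
a=cv2.resize(p["pixels"][40:280,200:440],(480,480));b=cv2.resize(q["pixels"][200:290,190:370],(800,400))[:, :]
b=cv2.resize(b,(320,160)); c=np.zeros((480,800,3),np.uint8);c[:,:480]=a;c[:160,480:]=b
save(dict(pixels=c),"w2")
```

```text
(no output)
```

View pics/w2.png

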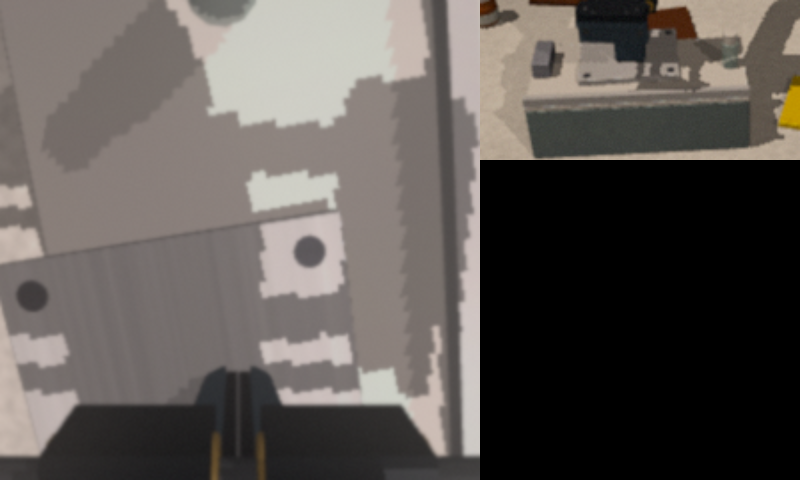

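The plate follows the fingertip: rear-left corner at about px (369,146), front-left at about (200,171), and a wide gap now shows before the rail.

Run:
```python
from h import *
p=wrist()
print(at(p,(369,146),88),at(p,(200,171),88),"boxfront",at(p,(222.5,167.5),80),at(p,(201,45),80),"screws",at(p,(355,166),88),at(p,(216,188),88),env.state()['force'])
```

```text
[689.3 -68.3  88. ] [592.7 -64.6  88. ] boxfront [603.3 -65.6  80. ] [608.5   1.5  80. ] screws [679.9 -77.9  88. ] [599.1 -75.8  88. ] [ 1.13018404  0.0527251  10.74191629]
```

Request:
apply_moves:
  delta_pos:
    - [-0.02, 0, -0.001]
    - [-0.05, 0.003, -0.002]
    - [-0.08, 0.005, -0.002]
    - [-0.11, 0.007, -0.003]
    - [-0.14, 0.008, -0.003]
    - [-0.17, 0.01, -0.003]
    - [-0.2, 0.011, -0.003]
    - [-0.22, 0.012, -0.003]
    - [-0.22, 0.012, -0.003]
  rot:
    - [0, 0, 0]
    - [0, 0, 0]
    - [0, 0, 0]
    - [0, 0, 0]
    - [0, 0, 0]
    - [0, 0, 0]
    - [0, 0, 0]
    - [0, 0, 0]
    - [0, 0, 0]
  hand: [0, 0, 0, 0, 0, 0, 0, 0, 0]

```text
time_s: 7.42
ee_pos: [624.6, -123.0, 88.3]
ee_rot: [179.4, 0.0, 79.6]
force: [1.1, 0.4, 12.2]
gripper_width: 0.4
gripper_force: 5.9
```

Request:
apply_moves:
  delta_pos:
    - [0, 0, 0.02]
    - [0, 0, 0.2]
    - [0, 0, 0.5]
    - [-0.2, 0, 0.8]
    - [-0.5, 0, 1.0]
    - [-0.5, 0, 1.0]
  rot:
    - [0, 0, 0]
    - [0, 0, 0]
    - [0, 0, 0]
    - [0, 0, 0]
    - [0, 0, 0]
    - [0, 0, 0]
  hand: [0, 0, 0, 0, 0, 0]

```text
time_s: 7.92
ee_pos: [559.0, -122.6, 209.8]
ee_rot: [179.7, 0.1, 79.6]
force: [-0.2, -0.4, 0.4]
gripper_width: 0.5
gripper_force: 0.0
```

Request:
apply_moves:
  delta_pos:
    - [-0.2, 0, 0.2]
    - [-0.5, 0, 0.4]
    - [-0.8, 0, 0.4]
    - [-1, 0, 0.4]
    - [-1, 0, 0.4]
  rot:
    - [0, 0, 0]
    - [0, 0, 0]
    - [0, 0, 0]
    - [0, 0, 0]
    - [0, 0, 0]
  hand: [0, 0, 0, 0, 0]

```text
time_s: 8.33
ee_pos: [436.7, -121.8, 252.7]
ee_rot: [-179.9, 0.0, 79.6]
force: [-0.1, -0.3, 0.0]
gripper_width: 0.3
gripper_force: 0.0
```

Run:
```python
from h import *
s=env.state();print(s['qpos'].round(2),s['ee_pos'].round(1))
p=viewer.grab_frame("top");r=spotter.trace(p,"insert")
for i in r[:4]: print(i["box"],i["score"])
m=best(p,"insert",proj(p,[612,-125,84])); print('#',fit([(p,mhull(m))],VI,[612,-125,-2.]),proj(p,[612,-125,84]))
a=cv2.resize(p["pixels"][110:210,290:430],(784,560),interpolation=cv2.INTER_CUBIC);save(dict(pixels=a),"t3")
```

```text
[-1.7020e+01  5.8900e+00  1.0033e+02 -3.0000e-02  7.3930e+01 -6.5900e+00] [ 436.7 -121.8  252.7]
[346.1, 223.8, 31.1, 51.9] 0.84
[273.1, 155.9, 52.5, 48.1] 0.81
[368.0, 165.9, 47.4, 39.7] 0.59
[400.3, 280.6, 48.8, 37.7] 0.56
# (array([ 612.46, -122.89,   -1.02]), np.float64(0.0576)) [np.float64(367.7066138478584), np.float64(167.2685679441239)]
```

View pics/t3.png

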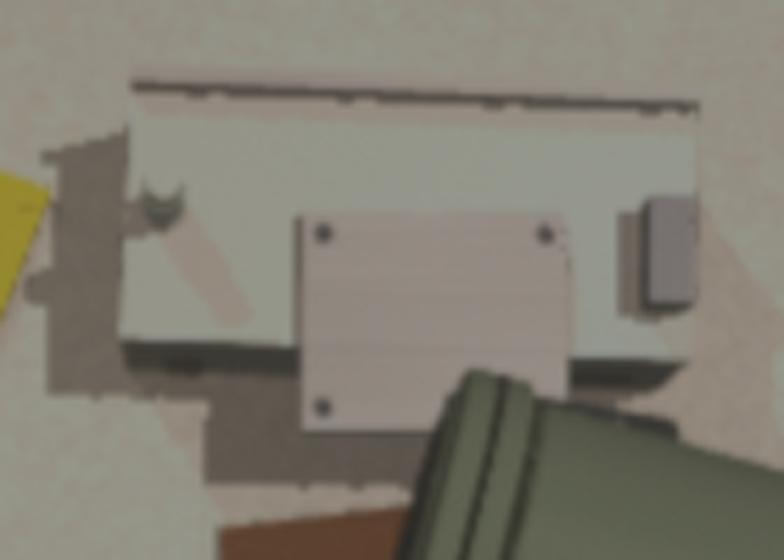

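Request:
apply_moves:
  delta_pos:
    - [0, 0, 0.1]
    - [0, 0, 0.2]
    - [0, 0, 0.3]
    - [0, 0, 0.3]
    - [0, 0, 0.3]
  rot:
    - [0.06, 0, 0]
    - [0.12, 0, 0]
    - [0.2, 0, 0]
    - [0.25, 0, 0]
    - [0.25, 0, 0]
  hand: [0, 0, 0, 0, 0]

```text
time_s: 8.9
ee_pos: [442.6, -125.2, 286.8]
ee_rot: [-175.8, -21.2, 78.6]
force: [-0.3, -0.0, -0.8]
gripper_width: 0.6
gripper_force: 0.0
```

Run:
```python
from h import *
s=env.state();print(s['qpos'].round(2).tolist(),s['ee_pos'].round(2).tolist(),s['ee_rot'].round(2).tolist())
p=viewer.grab_frame("top")
z=lambda x,y:(290+x/5.6,110+y/5.6)
for n,x,y,h in(("RL",302,212,88),("RR",566,212,88),("FL",302,430,88),("bL",122,342,80),("bR",690,362,80),("railL",132,82,92),("railR",698,103,92)): print(n,at(p,z(x,y),h))
```

```text
[-30.61, 10.56, 93.12, 18.45, 87.84, -22.58] [442.63, -125.18, 286.8] [-175.8, -21.19, 78.6]
RL [662.3 -65.9  88. ]
RR [ 660.2 -184.9   88. ]
FL [562.3 -63.9  88. ]
bL [605.3  16.5  80. ]
bR [ 592.  -239.4   80. ]
railL [723.3  10.4  92. ]
railR [ 708.6 -245.4   92. ]
```

```bash
cat > kin.py <<'E'
import numpy as np
from scipy.optimize import least_squares
from scipy.spatial.transform import Rotation as Ro
S=[((72.536,18.351,89.706,0,72.042,-1.144),(161.417,551.366,213.126),(-179.9,0,163.68)),((9.76,10.89,96.35,0,72.73,-7.7),(493.56,96.57,238.18),(179.97,0,107.46)),((-12.15,26.65,73.29,.01,80.14,-1.67),(658.74,-130.04,236.8),(-179.92,-.01,79.52)),
((-17.02,5.89,100.33,-.03,73.93,-6.59),(436.7,-121.8,252.7),(-179.9,0,79.6)),
((-30.61,10.56,93.12,18.45,87.84,-22.58),(442.63,-125.18,286.8),(-175.8,-21.19,78.6))]
e=lambda a,x:Ro.from_euler(a,x,degrees=True)
def fk(q,P):
    a1,d1,L2,L3,a3,yo,d6=P
    B=e('z',q[0]);F=e('y',q[1]+q[2]);W=B*F*e('z',q[3])*e('y',q[4])
    s=np.radians(q[1])
    p=B.apply(np.array([a1+L2*np.sin(s),yo,d1+L2*np.cos(s)])+F.apply([a3,0,L3]))+W.apply([0,0,d6])
    return p,W*e('z',q[5]+90)
f=lambda P:np.concatenate([fk(q,P)[0]-p for q,p,_ in S]+[0.02*(P-P0)])
P0=np.array([0,150,587,416,30,11.5,300.]);P=least_squares(f,P0).x
if __name__=="__main__":
    print(P.round(1),np.abs(f(P)).max());
    for q,p,r in S:print((fk(q,P)[1].inv()*e('xyz',r)).magnitude())
lo=np.array([-177,-48,13,-76,3.5,-146.]);hi=np.array([177,115,149,256,150,146.])
def ik(p,R,q0):
    g=lambda q:np.concatenate([(fk(q,P)[0]-p)/10,(fk(q,P)[1].inv()*R).as_rotvec()*10])
    r=least_squares(g,np.clip(q0,lo+1,hi-1),bounds=(lo,hi)); return r.x.round(1),r.cost
def Rt(az,p,up): # tool z horizontal azimuth az pitched down p; tool y up(+1)/down
    z=np.array([np.cos(np.radians(az))*np.cos(np.radians(p)),np.sin(np.radians(az))*np.cos(np.radians(p)),-np.sin(np.radians(p))])
    y=np.array([0,0,1.])-z*z[2]*1; y=up*y/np.linalg.norm(y); return Ro.from_matrix(np.c_[np.cross(y,z),y,z])
E
cat > plan.py <<'E'
from kin import *
rng=np.random.default_rng(0)
for a in(-30,-20,-10,0,10,20,30):
    for nm,az,x,y,z in(("pick",-1.1+a,590,-124,97),("place",-3-a,615,-124,97)):
        for up in(1,-1):
            b=min((ik(np.array([x,y,z]),Rt(az,10,up),rng.uniform([-60,20,60,60,10,-120],[30,80,140,220,100,120])) for _ in range(8)),key=lambda r:r[1])
            print(a,nm,up,b if b[1]<1e-2 else "no")
E
python3 kin.py; time python3 plan.py
```

```text
[3.000e-01 1.410e+02 5.916e+02 4.169e+02 2.570e+01 1.150e+01 3.356e+02] 0.7121355556967592
3.881794062700554e-05
7.031368199174878e-05
4.883264978905367e-05
0.0010080191421163694
0.0002757185232485021
-30 pick 1 no
-30 pick -1 (array([  6.5,  45.1, 146.5, 217. ,  89.2,   7.1]), np.float64(2.6508339517174544e-28))
-30 place 1 no
-30 place -1 (array([-42.1,  43.1, 131. , 109.8,  78. ,   5.6]), np.float64(7.313061066141526e-29))
-20 pick 1 no
-20 pick -1 no
-20 place 1 no
-20 place -1 (array([-38.2,  43.3, 137.9, 125. ,  80.7,  -1. ]), np.float64(8.595181904255263e-29))
-10 pick 1 no
-10 pick -1 no
-10 place 1 no
-10 place -1 (array([-31.8,  44.2, 143.6, 141.8,  86.2,  -4.9]), np.float64(9.65252668818759e-29))
0 pick 1 no
0 pick -1 no
0 place 1 no
0 place -1 (array([-22.7,  45.4, 147.4, 160.6,  92.1,  -4.3]), np.float64(2.0328822268029034e-28))
10 pick 1 no
10 pick -1 (array([-35.7,  44.8, 145.7, 136.2,  87.5,  -7.3]), np.float64(3.5067480338822527e-28))
10 place 1 no
10 place -1 (array([-11.8,  45.9, 148.4, 181.1,  94.3,   0.3]), np.float64(1.1211685615453632e-29))
20 pick 1 no
20 pick -1 (array([-41.6,  43.5, 139.4, 119.9,  81.4,  -2.5]), np.float64(7.768381719873778e-29))
20 place 1 no
20 place -1 (array([ -1.2,  45.1, 146.5, 201.5,  90.7,   4.3]), np.float64(2.4860828168523746e-28))
30 pick 1 no
30 pick -1 (array([-44.9,  43.1, 132.2, 105.3,  78.7,   4.6]), np.float64(1.6829385988662048e-28))
30 place 1 no
30 place -1 (array([  7.5,  43.9, 142. , 220. ,  84.5,   3.8]), np.float64(1.3212754561063169e-28))
real	0m4.036s
user	0m4.435s
sys	0m0.060s
```

```bash
cat > plan2.py <<'E'
from kin import *
rng=np.random.default_rng(0)
H=Ro.from_matrix(np.array([[0,0,1],[-1,0,0],[0,-1,0.]]))  # z=+x, y=-z, x=-y
def solve(p,R,n=8,q0=None):
    c=[q0] if q0 is not None else []
    c+= [rng.uniform([-60,20,60,40,10,-120],[30,80,140,220,100,120]) for _ in range(n)]
    return min((ik(np.array(p,float),R,q) for q in c),key=lambda r:r[1])
def flat(yaw,tilt,a): return e('z',yaw)*e('y',tilt)*e('z',a)*H
def stand(yaw,p,roll): return e('z',yaw)*e('y',p)*H*e('z',roll)   # roll about tool z
def show(n,p,R):
    b=solve(p,R);print(n,np.round(p),b[0] if b[1]<1e-2 else "NO %.3f %s"%(b[1],b[0]))
if __name__=="__main__":
    for a in(20,30,-30,-40,-50):
        for back in(0,50):
            R=flat(-2,10,a); t=R.apply([0,0,1]); show(("flat",a,back),np.array([589,-124,97])-back*t,R)
    for p in(20,30,40):
        for roll in(-90,90):
            for back in(0,50):
                R=stand(-3,p,roll); t=R.apply([0,0,1]); show(("stand",p,roll,back),np.array([635,-124,140])-back*t,R)
E
python3 plan2.py
```

```text
('flat', 20, 0) [ 589. -124.   97.] [-4.150e+01  4.410e+01  1.400e+02  1.207e+02  8.270e+01 -1.000e-01]
('flat', 20, 50) [ 542. -139.  105.] [-48.9  43.4 143.2 113.7  83.2  -2.6]
('flat', 30, 0) [ 589. -124.   97.] [-45.1  44.2 132.7 106.1  80.5   8. ]
('flat', 30, 50) [ 546. -147.  105.] [-51.9  43.1 134.4  99.3  81.    7.4]
('flat', -30, 0) [ 589. -124.   97.] [  7.8  46.4 146.1 219.6  91.    3. ]
('flat', -30, 50) [547. -98. 105.] NO 0.129 [ 16.4  45.6 149.  230.5  90.    5.9]
('flat', -40, 0) [ 589. -124.   97.] [ 14.5  45.7 139.9 236.4  85.4  -1.8]
('flat', -40, 50) [552. -91. 104.] [ 21.6  45.3 143.1 243.3  86.1   1.1]
('flat', -50, 0) [ 589. -124.   97.] [ 18.4  46.  132.6 251.   83.1  -9. ]
('flat', -50, 50) [559. -85. 103.] NO 0.024 [ 24.9  45.4 135.3 256.   83.7  -7. ]
('stand', 20, -90, 0) [ 635. -124.  140.] [-20.5  27.2 140.1 160.5  57.9 -85.5]
('stand', 20, -90, 50) [ 588. -122.  157.] [-23.3  23.1 145.1 157.7  59.  -85.2]
('stand', 20, 90, 0) [ 635. -124.  140.] [-20.5  27.2 140.1 160.5  57.9  94.5]
('stand', 20, 90, 50) [ 588. -122.  157.] [-23.3  23.1 145.1 157.7  59.   94.8]
('stand', 30, -90, 0) [ 635. -124.  140.] [-19.3  20.4 134.3 155.6  36.1 -78.2]
('stand', 30, -90, 50) [ 592. -122.  165.] [-21.5  14.5 137.8 150.9  34.4 -74.8]
('stand', 30, 90, 0) [ 635. -124.  140.] [-19.3  20.4 134.3 155.6  36.1 101.8]
('stand', 30, 90, 50) [ 592. -122.  165.] [-21.5  14.5 137.8 150.9  34.4 105.2]
('stand', 40, -90, 0) [ 635. -124.  140.] [-18.   16.6 127.3 138.   17.2 -59.1]
('stand', 40, -90, 50) [ 597. -122.  172.] [-19.6  10.4 129.4 123.7  15.2 -45.5]
('stand', 40, 90, 0) [ 635. -124.  140.] [-18.   16.6 127.3 138.   17.2 120.9]
('stand', 40, 90, 50) [ 597. -122.  172.] [-19.6  10.4 129.4 123.7  15.2 134.5]
```

```bash
cat > wp.py <<'E'
from plan2 import *
def rows(poses,p0,R0):
    d=[];r=[]
    for p,R in poses:
        d.append(((np.array(p)-p0)/120).round(3).tolist()); r.append(((R*R0.inv()).as_rotvec()/1.5).round(3).tolist())
    print("delta_pos",d);print("rot",r)
def jpath(q0,q1,n): return [fk(q0+(q1-q0)*i/n,P) for i in range(1,n+1)]
def now():
    from workcell import env
    s=env.state(); return s['qpos'],s['ee_pos'],e('xyz',s['ee_rot'])
E
python3 - <<'E'
from wp import *
q,p,R=now(); print(p-fk(q,P)[0],(fk(q,P)[1].inv()*R).magnitude())
Rp=flat(-1.1,10,20);t=Rp.apply([0,0,1])
pre=np.array([588.5,-124,97])-55*t
qa,c=solve(pre+[0,0,90],Rp);qb,c2=solve(pre,Rp,q0=qa);print(qa,c,qb,c2,pre,Rp.as_euler('xyz',degrees=True))
w=jpath(q,qa,18)
print([x[0].round().tolist() for x in w])
rows(w[2:9:2]+[w[8]],p,R); rows(w[10:18:2]+[w[17]],*w[8]);
E
```

```text
[-0.01944307  0.03279174 -0.01187421] 5.924125117820892e-16
[-50.1  27.8 140.4 108.5  76.6  14.8] 1.050131637030211e-28 [-50.1  43.1 142.8 111.5  82.7  -2.1] 1.6096435600098578e-28 [ 537.2503429  -141.83053149  105.97467511] [-99.40804349   3.40486732 -71.38025359]
[[444.0, -103.0, 274.0], [447.0, -84.0, 264.0], [451.0, -66.0, 256.0], [457.0, -51.0, 251.0], [463.0, -38.0, 248.0], [471.0, -28.0, 247.0], [479.0, -21.0, 246.0], [488.0, -17.0, 246.0], [498.0, -17.0, 246.0], [507.0, -20.0, 246.0], [516.0, -26.0, 245.0], [525.0, -36.0, 243.0], [532.0, -48.0, 240.0], [538.0, -64.0, 235.0], [542.0, -81.0, 228.0], [543.0, -100.0, 220.0], [542.0, -121.0, 209.0], [537.0, -142.0, 196.0]]
delta_pos [[0.076, 0.484, -0.254], [0.174, 0.72, -0.322], [0.307, 0.861, -0.34], [0.462, 0.894, -0.338], [0.462, 0.894, -0.338]]
rot [[0.195, 0.039, -0.167], [0.322, 0.072, -0.291], [0.445, 0.11, -0.425], [0.566, 0.152, -0.566], [0.566, 0.152, -0.566]]
delta_pos [[0.157, -0.079, -0.008], [0.289, -0.264, -0.052], [0.368, -0.535, -0.15], [0.368, -0.865, -0.313], [0.33, -1.043, -0.42]]
rot [[0.123, 0.054, -0.14], [0.246, 0.112, -0.282], [0.367, 0.173, -0.429], [0.487, 0.234, -0.578], [0.546, 0.264, -0.654]]
```

Request:
apply_moves:
  delta_pos:
    - [0.03, 0.2, -0.1]
    - [0.06, 0.38, -0.2]
    - [0.08, 0.48, -0.25]
    - [0.13, 0.6, -0.29]
    - [0.17, 0.72, -0.32]
    - [0.25, 0.8, -0.33]
    - [0.31, 0.86, -0.34]
    - [0.4, 0.88, -0.34]
    - [0.46, 0.89, -0.34]
    - [0.46, 0.89, -0.34]
  rot:
    - [0.065, 0.013, -0.055]
    - [0.13, 0.026, -0.11]
    - [0.195, 0.039, -0.167]
    - [0.26, 0.055, -0.23]
    - [0.322, 0.072, -0.291]
    - [0.385, 0.09, -0.36]
    - [0.445, 0.11, -0.425]
    - [0.505, 0.13, -0.495]
    - [0.566, 0.152, -0.566]
    - [0.566, 0.152, -0.566]
  hand: [0.4, 0.4, 0.4, 0.4, 0.4, 0.4, 0.4, 0.4, 0.4, 0.4]

```text
time_s: 9.78
ee_pos: [497.2, -14.5, 246.6]
ee_rot: [-122.9, -41.7, -2.9]
force: [-0.7, 0.0, -0.1]
gripper_width: 36.4
gripper_force: 0.0
```

Request:
apply_moves:
  delta_pos:
    - [0.08, -0.04, 0]
    - [0.16, -0.08, -0.01]
    - [0.23, -0.17, -0.03]
    - [0.29, -0.26, -0.05]
    - [0.33, -0.4, -0.1]
    - [0.37, -0.54, -0.15]
    - [0.37, -0.7, -0.23]
    - [0.37, -0.86, -0.31]
    - [0.33, -0.98, -0.42]
    - [0.33, -0.98, -0.42]
  rot:
    - [0.06, 0.027, -0.07]
    - [0.123, 0.054, -0.14]
    - [0.185, 0.083, -0.21]
    - [0.246, 0.112, -0.282]
    - [0.306, 0.142, -0.355]
    - [0.367, 0.173, -0.429]
    - [0.427, 0.203, -0.504]
    - [0.487, 0.234, -0.578]
    - [0.546, 0.264, -0.654]
    - [0.546, 0.264, -0.654]
  hand: [0.4, 0.4, 0.4, 0.4, 0.4, 0.4, 0.4, 0.4, 0.4, 0.4]

```text
time_s: 10.62
ee_pos: [536.5, -134.9, 194.3]
ee_rot: [-99.3, 0.1, -68.0]
force: [0.6, 0.6, 0.0]
gripper_width: 36.4
gripper_force: 0.0
```

Run:
```python
from wp import *
q,p,R=now(); print(q.round(1),p.round(1),R.as_euler('xyz',degrees=True))
Rp=flat(-1.1,10,20);t=Rp.apply([0,0,1])
pick=np.array([588.5,-124,97])
rows([(pick-55*t+[0,0,4],Rp),(pick-55*t,Rp),(pick,Rp)],p,R)
from h import *
pt=viewer.grab_frame("top"); sc=viewer.grab_frame("scene")
m=best(pt,"insert",proj(pt,[612,-125,84])); print('#',fit([(pt,mhull(m))],VI,[612,-125,-2.]))
a=cv2.resize(pt["pixels"][110:250,300:440],(560,560),interpolation=cv2.INTER_CUBIC);save(dict(pixels=a),"t4")
```

```text
[-50.4  28.3 139.2 105.2  77.1  12.3] [ 536.5 -134.9  194.3] [-99.33861672   0.13672699 -67.96887132]
delta_pos [[0.006, -0.058, -0.703], [0.006, -0.058, -0.736], [0.433, 0.091, -0.811]]
rot [[0.035, 0.014, -0.04], [0.035, 0.014, -0.04], [0.035, 0.014, -0.04]]
# (array([ 610.21, -124.06,   -1.65]), np.float64(0.0349))
```

View pics/t4.png

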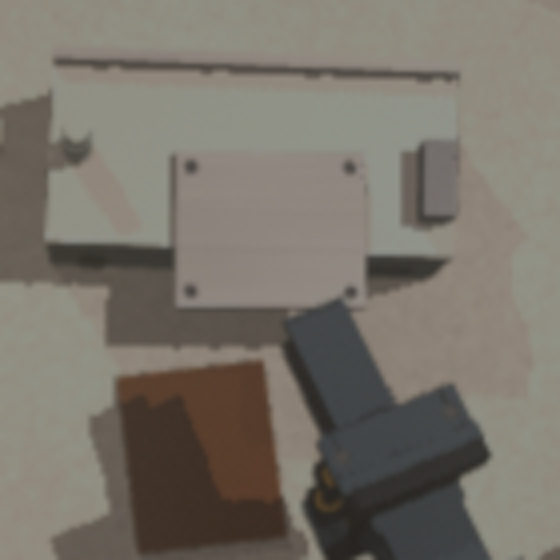

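Request:
apply_moves:
  delta_pos:
    - [0.006, -0.058, -0.3]
    - [0.006, -0.058, -0.6]
    - [0.006, -0.058, -0.8]
    - [0.006, -0.058, -0.8]
    - [0.006, -0.058, -0.8]
  rot:
    - [0.02, 0.014, -0.02]
    - [0.035, 0.014, -0.04]
    - [0.035, 0.014, -0.04]
    - [0.035, 0.014, -0.04]
    - [0.035, 0.014, -0.04]
  hand: [0.45, 0.45, 0.45, 0.45, 0.45]

```text
time_s: 11.18
ee_pos: [537.6, -139.9, 100.8]
ee_rot: [-99.1, 3.0, -71.0]
force: [-0.3, -0.9, 0.7]
gripper_width: 41.3
gripper_force: 0.0
```

Run:
```python
from wp import *
q,p,R=now(); print(q.round(1),p.round(1))
Rp=flat(-1.2,10,20);t=Rp.apply([0,0,1])
pick=np.array([588.5,-124,88.5])
rows([(pick-55*t,Rp),(pick-20*t,Rp),(pick,Rp)],p,R)
```

```text
[-50.   44.2 142.8 111.4  83.4  -3.5] [ 537.6 -139.9  100.8]
delta_pos [[-0.003, -0.016, -0.027], [0.269, 0.078, -0.075], [0.424, 0.132, -0.102]]
rot [[0.003, 0.005, -0.006], [0.003, 0.005, -0.006], [0.003, 0.005, -0.006]]
```

Request:
apply_moves:
  delta_pos:
    - [0, -0.01, -0.03]
    - [0.1, 0.02, -0.045]
    - [0.2, 0.055, -0.06]
    - [0.3, 0.09, -0.08]
    - [0.36, 0.11, -0.09]
    - [0.424, 0.132, -0.102]
    - [0.424, 0.132, -0.102]
  rot:
    - [0.003, 0.005, -0.006]
    - [0.003, 0.005, -0.006]
    - [0.003, 0.005, -0.006]
    - [0.003, 0.005, -0.006]
    - [0.003, 0.005, -0.006]
    - [0.003, 0.005, -0.006]
    - [0.003, 0.005, -0.006]
  hand: [0.45, 0.45, 0.45, 0.45, 0.45, 0.45, 0.45]

```text
time_s: 11.77
ee_pos: [588.6, -123.6, 90.8]
ee_rot: [-99.3, 3.2, -71.6]
force: [0.3, -0.2, 0.8]
gripper_width: 40.9
gripper_force: 0.0
```

Run:
```python
from h import *
s=env.state();print(s['ee_pos'],s['ee_rot'],s['force'])
p=viewer.grab_frame("top");w=wrist()
a=cv2.resize(p["pixels"][110:210,310:430],(576,480),interpolation=cv2.INTER_CUBIC)
b=cv2.resize(w["pixels"],(224,140)); c=np.zeros((480,800,3),np.uint8);c[:,:576]=a;c[:140,576:]=b
save(dict(pixels=c),"t5")
```

```text
[ 588.60836717 -123.63577857   90.77235882] [-99.34946824   3.18122358 -71.5515249 ] [ 0.31101308 -0.22363777  0.77501975]
```

View pics/t5.png

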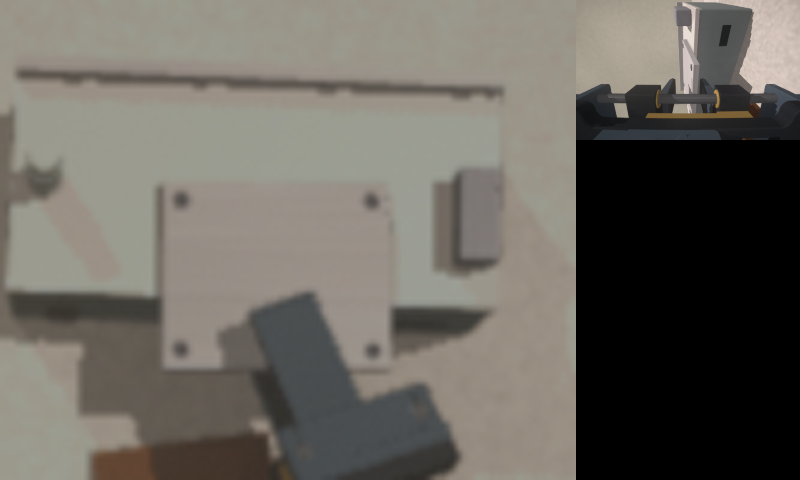

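Request:
apply_moves:
  delta_pos:
    - [0, 0, 0.02]
    - [0, 0, 0.04]
    - [0, 0, 0.055]
    - [0, 0, 0.055]
    - [0, 0, 0.055]
    - [0, 0, 0.055]
    - [0, 0, 0.055]
    - [0, 0, 0.055]
    - [0, 0, 0.055]
    - [0, 0, 0.055]
  rot:
    - [0, 0, 0]
    - [0, 0, 0]
    - [0, 0, 0]
    - [0, 0, 0]
    - [0, 0, 0]
    - [0, 0, 0]
    - [0, 0, 0]
    - [0, 0, 0]
    - [0, 0, 0]
    - [0, 0, 0]
  hand: [0.42, 0.4, 0.36, 0.32, 0.28, 0.24, 0.2, 0.16, 0.13, 0.11]
  newtons: 15

```text
time_s: 12.7
ee_pos: [587.6, -124.2, 95.7]
ee_rot: [-99.5, 3.4, -71.7]
force: [0.2, 0.2, -1.8]
gripper_width: 10.4
gripper_force: 0.7
```

Request:
apply_moves:
  delta_pos:
    - [0, 0, 0]
    - [0, 0, 0]
    - [0, 0, 0]
    - [0, 0, 0]
  rot:
    - [0, 0, 0]
    - [0, 0, 0]
    - [0, 0, 0]
    - [0, 0, 0]
  hand: [0.09, 0.07, 0.05, 0.05]
  newtons: 25

```text
time_s: 13.03
ee_pos: [587.8, -124.3, 96.6]
ee_rot: [-99.3, 3.3, -71.6]
force: [0.2, 0.2, 1.6]
gripper_width: 7.9
gripper_force: 25.0
```

Request:
apply_moves:
  delta_pos:
    - [0, 0, 0.05]
    - [0, 0, 0.15]
    - [0, 0, 0.3]
    - [0, 0, 0.5]
    - [0, 0, 0.7]
    - [0, 0, 0.9]
    - [0, 0, 0.98]
    - [0, 0, 0.98]
    - [0, 0, 0.98]
  rot:
    - [0, 0, 0]
    - [0, 0, 0]
    - [0, 0, 0]
    - [0, 0, 0]
    - [0, 0, 0]
    - [0, 0, 0]
    - [0, 0, 0]
    - [0, 0, 0]
    - [0, 0, 0]
  hand: [0.05, 0.05, 0.05, 0.05, 0.05, 0.05, 0.05, 0.05, 0.05]
  newtons: 30

```text
time_s: 13.78
ee_pos: [587.0, -123.9, 212.9]
ee_rot: [-99.6, 3.3, -71.7]
force: [-0.1, -1.1, -2.8]
gripper_width: 7.7
gripper_force: 30.0
```

Run:
```python
from wp import *
from workcell import env
q,p,R=now(); print(q.round(1),p.round(1),env.state()['force'],env.state()['gripper_width'])
Rs=stand(-3,20.,-90); T=np.array([632,-124,225.])
qa,c=solve(T,Rs,q0=np.array([-20,27,130,150,58,-85.])); print(qa,c)
w=jpath(q,qa,18)
print([x[0].round().tolist() for x in w])
print("angle",np.degrees((Rs*R.inv()).magnitude()))
rows([w[i] for i in(2,5,8)],p,R); rows([w[i] for i in(11,14,17)],*w[8])
```

```text
[-42.   25.6 136.8 115.3  72.3  19.5] [ 587.  -123.9  212.9] [-0.06628343 -1.09006271 -2.7979345 ] 7.653497974758528
[-20.7  14.5 135.5 154.7  41.9 -76.9] 1.6934475284435958e-28
[[593.0, -125.0, 213.0], [598.0, -127.0, 214.0], [603.0, -129.0, 214.0], [608.0, -130.0, 214.0], [612.0, -131.0, 215.0], [616.0, -132.0, 216.0], [620.0, -133.0, 217.0], [623.0, -134.0, 218.0], [625.0, -134.0, 218.0], [628.0, -134.0, 219.0], [629.0, -134.0, 220.0], [631.0, -134.0, 221.0], [632.0, -133.0, 222.0], [633.0, -132.0, 223.0], [633.0, -130.0, 224.0], [633.0, -129.0, 224.0], [633.0, -127.0, 224.0], [632.0, -124.0, 225.0]]
angle 90.17747294383128
delta_pos [[0.135, -0.039, 0.008], [0.243, -0.069, 0.024], [0.319, -0.085, 0.047]]
rot [[-0.192, -0.034, -0.013], [-0.379, -0.056, -0.018], [-0.559, -0.067, -0.013]]
delta_pos [[0.047, 0.004, 0.023], [0.064, 0.03, 0.042], [0.054, 0.084, 0.052]]
rot [[-0.172, 0.004, 0.006], [-0.336, 0.019, 0.022], [-0.491, 0.041, 0.048]]
```

Request:
apply_moves:
  delta_pos:
    - [0.05, -0.01, 0]
    - [0.09, -0.03, 0.005]
    - [0.135, -0.04, 0.01]
    - [0.17, -0.05, 0.015]
    - [0.21, -0.06, 0.02]
    - [0.243, -0.07, 0.024]
    - [0.27, -0.075, 0.03]
    - [0.295, -0.08, 0.04]
    - [0.319, -0.085, 0.047]
  rot:
    - [-0.06, -0.01, -0.004]
    - [-0.12, -0.02, -0.008]
    - [-0.192, -0.034, -0.013]
    - [-0.255, -0.042, -0.015]
    - [-0.317, -0.05, -0.017]
    - [-0.379, -0.056, -0.018]
    - [-0.44, -0.06, -0.017]
    - [-0.5, -0.064, -0.015]
    - [-0.559, -0.067, -0.013]
  hand: [0.05, 0.05, 0.05, 0.05, 0.05, 0.05, 0.05, 0.05, 0.05]

```text
time_s: 14.53
ee_pos: [625.2, -134.2, 215.9]
ee_rot: [-111.3, -43.9, -68.2]
force: [0.3, -1.2, -2.5]
gripper_width: 8.0
gripper_force: 30.0
```

Request:
apply_moves:
  delta_pos:
    - [0.02, 0, 0.01]
    - [0.035, 0, 0.015]
    - [0.047, 0.004, 0.023]
    - [0.053, 0.01, 0.03]
    - [0.06, 0.02, 0.036]
    - [0.064, 0.03, 0.042]
    - [0.06, 0.05, 0.045]
    - [0.057, 0.065, 0.05]
    - [0.054, 0.084, 0.052]
    - [0.054, 0.084, 0.052]
  rot:
    - [-0.06, 0.001, 0.002]
    - [-0.115, 0.002, 0.004]
    - [-0.172, 0.004, 0.006]
    - [-0.227, 0.009, 0.011]
    - [-0.28, 0.014, 0.016]
    - [-0.336, 0.019, 0.022]
    - [-0.39, 0.026, 0.03]
    - [-0.44, 0.033, 0.039]
    - [-0.491, 0.041, 0.048]
    - [-0.491, 0.041, 0.048]
  hand: [0.05, 0.05, 0.05, 0.05, 0.05, 0.05, 0.05, 0.05, 0.05, 0.05]

```text
time_s: 15.37
ee_pos: [631.4, -123.2, 222.4]
ee_rot: [179.9, -69.7, -2.6]
force: [0.2, 0.4, -2.5]
gripper_width: 7.8
gripper_force: 30.0
```

Run:
```python
from wp import *
from h import *
q,p,R=now(); print(q.round(1),p.round(1),env.state()['force'],env.state()['gripper_width'])
Rs=stand(-3,20.,-90); rows([([632,-124,150],Rs)],p,R)
s=viewer.grab_frame("scene");w=wrist()
c=np.zeros((480,800,3),np.uint8);c[:,:480]=cv2.resize(s["pixels"][130:290,190:350],(480,480),interpolation=cv2.INTER_CUBIC);c[:320,480:]=cv2.resize(w["pixels"][:,60:460],(320,320),interpolation=cv2.INTER_AREA)
save(dict(pixels=c),"s6")
```

```text
[-20.8  14.5 135.5 154.2  41.7 -76.7] [ 631.4 -123.2  222.4] [ 0.19478342  0.43800574 -2.51274474] 7.779148065036703
delta_pos [[0.005, -0.007, -0.604]]
rot [[0.0, -0.004, -0.003]]
```

View pics/s6.png

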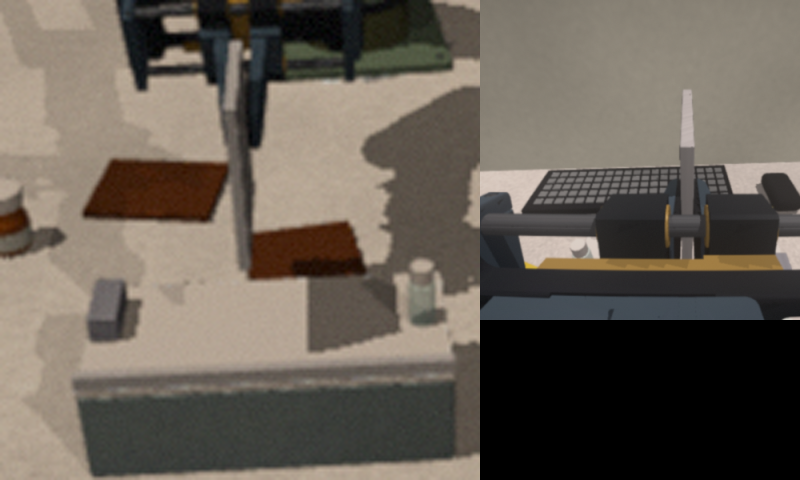

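Request:
apply_moves:
  delta_pos:
    - [0.005, -0.007, -0.1]
    - [0.005, -0.007, -0.25]
    - [0.005, -0.007, -0.4]
    - [0.005, -0.007, -0.52]
    - [0.005, -0.007, -0.6]
    - [0.005, -0.007, -0.625]
    - [0.005, -0.007, -0.625]
    - [0.005, -0.007, -0.625]
  rot:
    - [0, -0.004, -0.003]
    - [0, -0.004, -0.003]
    - [0, -0.004, -0.003]
    - [0, -0.004, -0.003]
    - [0, -0.004, -0.003]
    - [0, -0.004, -0.003]
    - [0, -0.004, -0.003]
    - [0, -0.004, -0.003]
  hand: [0.05, 0.05, 0.05, 0.05, 0.05, 0.05, 0.05, 0.05]

```text
time_s: 16.13
ee_pos: [633.0, -125.5, 150.0]
ee_rot: [-179.8, -70.3, -3.3]
force: [-0.7, 0.0, -3.3]
gripper_width: 7.8
gripper_force: 30.0
```

Run:
```python
from wp import *
from h import *
for _ in range(2):
    q,p,R=now(); print(q.round(1),p.round(1),env.state()['force'])
    sc=viewer.grab_frame("scene")
Rs=stand(-3,20.,-90); print((R.inv()*Rs).as_rotvec(degrees=True))
m=best(sc,"insert",proj(sc,[655,-124,140]))
# tool-plane prediction: draw silhouette of plate with pitch error d
mm=m.astype(np.uint8); print(m.sum(),proj(sc,[655,-124,140]))
def cost(d,dx,dz,dy):
    c=np.array([632+22+dx,-124.+dy,p[2]+dz]);RR=e('z',-3)*e('y',d)
    return 1-np.minimum(h:=hullmask(sc,[c+RR.apply([x,y,z]) for x in(-50,50) for y in(-4,4) for z in(-60,60)]),mm).sum()/np.maximum(h,mm).sum()
r=minimize(lambda v:cost(*v),[0,0,0,0],method="Nelder-Mead",options=dict(initial_simplex=np.vstack([np.zeros(4),np.diag([4,5,5,5.])])))
print(r.x,r.fun,cost(0,0,0,0))
```

```text
[-20.8  25.7 140.  160.   56.8 -84.8] [ 633.  -125.5  150. ] [-0.65647048  0.01552154 -3.32592553]
[-20.8  25.7 140.  160.   56.8 -84.8] [ 633.1 -125.5  150.7] [ 0.01814648  0.74798105 -3.05641746]
[ 0.1164656  -0.3729105  -0.06863772]
421 [np.float64(273.9574617825393), np.float64(215.20353804451292)]
[-0.44941867  4.77038886  1.76061986 -5.04467101] 0.18811637163162231 0.5688716
```

Request:
apply_moves:
  delta_pos:
    - [0, 0, -0.03]
    - [0, 0, -0.055]
    - [0, 0, -0.06]
    - [0, 0, -0.06]
  rot:
    - [0, 0, 0]
    - [0, 0, 0]
    - [0, 0, 0]
    - [0, 0, 0]
  hand: [0.05, 0.05, 0.05, 0.05]

```text
time_s: 16.62
ee_pos: [632.8, -125.1, 142.7]
ee_rot: [-180.0, -70.3, -3.1]
force: [-0.5, 0.3, -2.2]
gripper_width: 7.5
gripper_force: 30.0
```

Request:
apply_moves:
  delta_pos:
    - [0, 0, -0.01]
    - [0, 0, -0.01]
  rot:
    - [0, 0, 0]
    - [0, 0, 0]
  hand: [0.05, 0.05]

```text
time_s: 16.78
ee_pos: [632.9, -125.2, 141.7]
ee_rot: [-180.0, -70.3, -3.1]
force: [0.2, -0.1, -2.1]
gripper_width: 7.8
gripper_force: 30.0
```

Request:
apply_moves:
  delta_pos:
    - [0, 0, -0.008]
    - [0, 0, -0.008]
  rot:
    - [0, 0, 0]
    - [0, 0, 0]
  hand: [0.05, 0.05]

```text
time_s: 16.95
ee_pos: [632.9, -125.2, 140.7]
ee_rot: [-180.0, -70.3, -3.1]
force: [-1.1, 0.5, -3.0]
gripper_width: 7.7
gripper_force: 30.0
```

Request:
apply_moves:
  delta_pos:
    - [0, 0, -0.005]
    - [0, 0, -0.005]
  rot:
    - [0, 0, 0]
    - [0, 0, 0]
  hand: [0.05, 0.05]

```text
time_s: 17.12
ee_pos: [632.9, -125.2, 140.2]
ee_rot: [-180.0, -70.3, -3.1]
force: [-0.2, 0.6, -2.6]
gripper_width: 8.1
gripper_force: 30.0
```

Request:
apply_moves:
  delta_pos:
    - [0, 0, -0.005]
    - [0, 0, -0.005]
  rot:
    - [0, 0, 0]
    - [0, 0, 0]
  hand: [0.05, 0.05]

```text
time_s: 17.28
ee_pos: [633.2, -125.2, 140.1]
ee_rot: [180.0, -70.4, -3.1]
force: [-0.7, 0.4, -2.0]
gripper_width: 7.5
gripper_force: 30.0
```

Request:
apply_moves:
  delta_pos:
    - [0, 0, -0.005]
    - [0, 0, -0.005]
  rot:
    - [0, 0, 0]
    - [0, 0, 0]
  hand: [0.05, 0.05]

```text
time_s: 17.45
ee_pos: [633.4, -125.3, 140.1]
ee_rot: [179.9, -70.5, -3.1]
force: [0.3, -0.7, 1.6]
gripper_width: 7.8
gripper_force: 30.0
```

Request:
apply_moves:
  delta_pos:
    - [0, 0, -0.003]
    - [0, 0, -0.005]
    - [0, 0, -0.005]
    - [0, 0, -0.005]
  rot:
    - [0, 0, 0]
    - [0, 0, 0]
    - [0, 0, 0]
    - [0, 0, 0]
  hand: [0.05, 0.05, 0.05, 0.05]
  newtons: 5

```text
time_s: 17.78
ee_pos: [633.6, -125.3, 139.9]
ee_rot: [179.9, -70.5, -3.0]
force: [-0.0, 0.2, 3.9]
gripper_width: 8.1
gripper_force: 5.0
```

Request:
apply_moves:
  delta_pos:
    - [0, 0, -0.004]
    - [0, 0, -0.004]
    - [0, 0, -0.004]
  rot:
    - [0, 0, 0]
    - [0, 0, 0]
    - [0, 0, 0]
  hand: [0.05, 0.05, 0.05]
  newtons: 3

```text
time_s: 18.03
ee_pos: [633.1, -125.3, 138.1]
ee_rot: [180.0, -70.3, -3.1]
force: [0.9, -0.1, 2.0]
gripper_width: 7.8
gripper_force: 3.0
```

Run:
```python
from wp import *
from h import *
for _ in range(2):
    q,p,R=now(); s=env.state();print(q.round(1),p.round(1),s['force'],s['torque'],s['gripper_width'])
    sc=viewer.grab_frame("scene")
Rs=stand(-3,20.,-90); print((Rs.inv()*R).as_rotvec(degrees=True), "tool y elev",R.apply([0,1,0]))
```

```text
[-20.8  27.7 140.6 160.6  59.2 -85.9] [ 633.1 -125.3  138.1] [ 0.85619211 -0.06401253  2.02473477] [-0.05554902  0.17562338  0.00407254] 7.8192292926640325
[-20.8  27.7 140.6 160.6  59.2 -85.9] [ 633.1 -125.3  138.1] [ 1.93486048 -0.03553377  2.73630051] [-0.05495397  0.23187414 -0.06556424] 8.151428620418995
[-0.10844626  0.33757958  0.03392798] tool y elev [-5.43145198e-02 -9.98523873e-01  8.50762746e-05]
```

Request:
apply_moves:
  delta_pos:
    - [0, 0, 0]
    - [0, 0, 0]
    - [0, 0, 0]
    - [0, 0, 0]
    - [0, 0, 0]
    - [0, 0, 0]
    - [0, 0, 0]
  rot:
    - [0, 0, 0]
    - [0, 0, 0]
    - [0, 0, 0]
    - [0, 0, 0]
    - [0, 0, 0]
    - [0, 0, 0]
    - [0, 0, 0]
  hand: [0.09, 0.1, 0.12, 0.15, 0.2, 0.27, 0.35]

```text
time_s: 18.72
ee_pos: [632.8, -125.2, 137.8]
ee_rot: [-180.0, -70.3, -3.1]
force: [-0.5, 1.0, -0.3]
gripper_width: 28.0
gripper_force: 0.0
```

Run:
```python
from wp import *
from h import *
q,p,R=now(); s=env.state();print(q.round(1),p.round(1),s['force'],s['torque'],s['gripper_width'],s['gripper_force'])
sc=viewer.grab_frame("scene")
mm=best(sc,"insert",proj(sc,[655,-124,140])).astype(np.uint8); print(mm.sum())
t=R.apply([0,0,1]); 
rows([(p-15*t,R),(p-35*t,R),(p-60*t,R)],p,R)
def cost(d,dx,dy,roll):
    c=np.array([655+dx,-124.+dy,140]);RR=e('z',-3)*e('y',d)*e('x',roll)
    return 1-np.minimum(h:=hullmask(sc,[c+RR.apply([x,y,z]) for x in(-50,50) for y in(-4,4) for z in(-60,60)]),mm).sum()/np.maximum(h,mm).sum()
r=minimize(lambda v:cost(*v),[0,0,0,0],method="Nelder-Mead",options=dict(initial_simplex=np.vstack([np.zeros(4),np.diag([4,5,5,5.])])))
print(r.x,r.fun)
```

```text
[-20.8  27.7 140.6 160.6  59.2 -85.9] [ 632.8 -125.2  137.8] [-0.54370447  0.97057564 -0.27259328] [-0.05172471  0.69811258  0.00154845] 27.98205487913854 0.0
418
delta_pos [[-0.118, 0.006, 0.042], [-0.274, 0.015, 0.098], [-0.47, 0.026, 0.169]]
rot [[0.0, 0.0, 0.0], [0.0, 0.0, 0.0], [0.0, 0.0, 0.0]]
[ 1.34814197  4.07112064 -4.98343231 -0.75757561] 0.17494601011276245
```

Request:
apply_moves:
  delta_pos:
    - [-0.05, 0.003, 0.018]
    - [-0.118, 0.006, 0.042]
    - [-0.274, 0.015, 0.098]
    - [-0.47, 0.026, 0.169]
    - [-0.47, 0.026, 0.169]
    - [-0.47, 0.026, 0.169]
  rot:
    - [0, 0, 0]
    - [0, 0, 0]
    - [0, 0, 0]
    - [0, 0, 0]
    - [0, 0, 0]
    - [0, 0, 0]
  hand: [0.35, 0.35, 0.35, 0.35, 0.35, 0.35]

```text
time_s: 19.32
ee_pos: [575.1, -122.1, 158.7]
ee_rot: [-180.0, -70.3, -3.2]
force: [1.0, -0.2, -0.3]
gripper_width: 32.1
gripper_force: 0.0
```

Run:
```python
from wp import *
from h import *
q,p,R=now();s=env.state();print(q.round(1),p.round(1),s['force'])
w=wrist();save(w,"w7");sc=viewer.grab_frame("scene");print(best(sc,"insert",proj(sc,[655,-124,140])).sum())
R2=stand(-3.1,36,90);t=R2.apply([0,0,1]);g=np.array([627,-124.9,140.])
qa,c=solve(g-60*t,R2,q0=np.array([-21.5,14.5,137,150,34,105.]));qg,c2=solve(g,R2,q0=qa);print(qa,c,qg,c2,g-60*t)
w=jpath(q,qa,30); print([x[0].round().tolist() for x in w[::3]])
rows([w[4],w[9]],p,R);rows([w[14],w[19]],*w[9]);rows([w[24],w[29]],*w[19])
```

```text
[-24.3  22.7 146.8 157.   60.5 -85.6] [ 575.1 -122.1  158.7] [ 1.02727864 -0.23003267 -0.3284181 ]
498
[-21.3   9.7 134.1 137.2  21.8 119.8] 6.124915563868301e-28 [-19.   17.3 131.1 148.1  24.7 110. ] 5.8960349210987765e-30 [ 578.53001185 -122.27495928  175.26711514]
[[576.0, -120.0, 159.0], [579.0, -113.0, 158.0], [581.0, -109.0, 157.0], [582.0, -105.0, 157.0], [583.0, -103.0, 157.0], [583.0, -103.0, 158.0], [583.0, -104.0, 160.0], [582.0, -107.0, 163.0], [581.0, -111.0, 166.0], [580.0, -117.0, 171.0]]
delta_pos [[0.036, 0.087, -0.011], [0.059, 0.142, -0.015]]
rot [[0.343, 0.019, -0.107], [0.672, 0.042, -0.24]]
delta_pos [[0.008, 0.02, 0.008], [0.005, 0.003, 0.033]]
rot [[0.315, 0.037, -0.152], [0.616, 0.067, -0.326]]
delta_pos [[-0.014, -0.055, 0.046], [-0.037, -0.146, 0.118]]
rot [[0.286, 0.031, -0.197], [0.56, 0.043, -0.411]]
```

Request:
apply_moves:
  delta_pos:
    - [0.0, 0.01, 0.0]
    - [0, 0.03, 0]
    - [0, 0.05, -0.01]
    - [0, 0.07, -0.01]
    - [0.0, 0.087, -0.01]
    - [0.005, 0.1, -0.01]
    - [0.01, 0.11, -0.015]
    - [0.015, 0.12, -0.015]
    - [0.02, 0.142, -0.015]
    - [0.02, 0.142, -0.015]
  rot:
    - [0.07, 0.004, -0.02]
    - [0.14, 0.008, -0.04]
    - [0.21, 0.011, -0.063]
    - [0.275, 0.015, -0.085]
    - [0.343, 0.019, -0.107]
    - [0.41, 0.024, -0.133]
    - [0.475, 0.028, -0.16]
    - [0.54, 0.033, -0.186]
    - [0.605, 0.037, -0.213]
    - [0.672, 0.042, -0.24]
  hand: [0.15, 0.15, 0.15, 0.15, 0.15, 0.15, 0.15, 0.15, 0.15, 0.15]

```text
time_s: 20.3
ee_pos: [579.6, -104.5, 156.3]
ee_rot: [-117.9, -24.4, -77.1]
force: [-0.2, 0.6, -0.3]
gripper_width: 13.9
gripper_force: 0.0
```

Request:
apply_moves:
  delta_pos:
    - [0, 0.005, 0]
    - [0, 0.01, 0.003]
    - [0, 0.015, 0.005]
    - [0, 0.02, 0.008]
    - [0, 0.02, 0.01]
    - [0, 0.015, 0.015]
    - [0, 0.01, 0.02]
    - [0, 0.007, 0.025]
    - [0, 0.003, 0.033]
    - [0, 0.003, 0.033]
  rot:
    - [0.065, 0.007, -0.03]
    - [0.13, 0.014, -0.06]
    - [0.19, 0.022, -0.09]
    - [0.255, 0.03, -0.12]
    - [0.315, 0.037, -0.152]
    - [0.375, 0.043, -0.187]
    - [0.435, 0.049, -0.222]
    - [0.495, 0.055, -0.257]
    - [0.555, 0.061, -0.291]
    - [0.616, 0.067, -0.326]
  hand: [0.15, 0.15, 0.15, 0.15, 0.15, 0.15, 0.15, 0.15, 0.15, 0.15]

```text
time_s: 21.13
ee_pos: [579.7, -104.6, 160.6]
ee_rot: [-125.5, 27.7, -107.6]
force: [0.0, 0.6, -0.2]
gripper_width: 13.7
gripper_force: 0.0
```

Run:
```python
from wp import *
q,p,R=now();print(q.round(1),p.round(1))
R2=stand(-3.1,36,90);t=R2.apply([0,0,1]);g=np.array([627,-124.9,140.])
qa,c=solve(g-60*t,R2,q0=np.array([-21.5,14.5,137,150,34,105.]));print(qa,c)
w=jpath(q,qa,10);rows([w[4],w[9]],p,R);rows([(g-60*t,R2)],p,R);print(t)
```

```text
[-22.5  13.8 138.7 143.8  34.9  51.3] [ 579.7 -104.6  160.6]
[-21.3   9.7 134.1 137.2  21.8 119.8] 6.124915563868301e-28
delta_pos [[-0.002, -0.054, 0.048], [-0.011, -0.147, 0.12]]
rot [[0.285, 0.031, -0.196], [0.558, 0.043, -0.41]]
delta_pos [[-0.01, -0.148, 0.123]]
rot [[0.558, 0.042, -0.409]]
[ 0.80783314 -0.04375068 -0.58778525]
```

Request:
apply_moves:
  delta_pos:
    - [0, -0.01, 0.01]
    - [0, -0.02, 0.02]
    - [0, -0.03, 0.03]
    - [0, -0.04, 0.04]
    - [0, -0.054, 0.05]
    - [0, -0.075, 0.065]
    - [-0.01, -0.1, 0.08]
    - [-0.01, -0.12, 0.1]
    - [-0.01, -0.148, 0.123]
    - [-0.01, -0.148, 0.123]
  rot:
    - [0.06, 0.006, -0.04]
    - [0.12, 0.012, -0.08]
    - [0.175, 0.018, -0.12]
    - [0.23, 0.025, -0.158]
    - [0.285, 0.031, -0.196]
    - [0.34, 0.034, -0.24]
    - [0.395, 0.036, -0.28]
    - [0.45, 0.038, -0.325]
    - [0.505, 0.04, -0.367]
    - [0.558, 0.042, -0.409]
  hand: [0.15, 0.15, 0.2, 0.25, 0.3, 0.35, 0.35, 0.35, 0.35, 0.35]

```text
time_s: 21.97
ee_pos: [578.6, -122.7, 175.8]
ee_rot: [-180.0, 54.1, 176.9]
force: [0.3, -0.0, -0.0]
gripper_width: 31.7
gripper_force: 0.0
```

Run:
```python
from wp import *
from h import *
for _ in range(3): q,p,R=now();w=wrist();print(q.round(1),p.round(1))
R2=stand(-3.1,36,90);t=R2.apply([0,0,1]);g=np.array([627,-124.9,140.])
rows([(g-60*t,R2),(g-30*t,R2),(g,R2)],p,R)
for pic in(w,viewer.grab_frame("top"),viewer.grab_frame("scene")):
    mm=best(pic,"insert",proj(pic,[655,-125,150])).astype(np.uint8);print(mm.sum(),proj(pic,[655,-125,150]))
    def cost(d,dx,dy,roll):
        c=np.array([655+dx,-125.+dy,140]);RR=e('z',-3)*e('y',d)*e('x',roll)
        return 1-np.minimum(h:=hullmask(pic,[c+RR.apply([x,y,z]) for x in(-50,50) for y in(-4,4) for z in(-60,60)]),mm).sum()/np.maximum(h,mm).sum()
    r=minimize(lambda v:cost(*v),[0,0,0,0],method="Nelder-Mead",options=dict(initial_simplex=np.vstack([np.zeros(4),np.diag([4,5,5,5.])])));print(r.x,r.fun)
save(w,"w8")
```

```text
[-21.4   9.6 134.1 137.   21.8 119.9] [ 578.6 -122.7  175.8]
[-21.3   9.6 134.1 137.1  21.8 120. ] [ 578.9 -122.5  176. ]
[-21.3   9.6 134.1 137.1  21.9 119.5] [ 578.7 -122.3  175.8]
delta_pos [[-0.001, -0.0, -0.004], [0.201, -0.011, -0.151], [0.403, -0.022, -0.298]]
rot [[0.003, 0.001, -0.002], [0.003, 0.001, -0.002], [0.003, 0.001, -0.002]]
7090 [np.float64(320.1722686061244), np.float64(239.70805096597834)]
[0. 0. 0. 0.] 1.0
346 [np.float64(369.90524387962125), np.float64(143.76016219169503)]
[-3.53514771  1.64110172 -0.60190913 -0.70815378] 0.1534278392791748
411 [np.float64(273.1169174768959), np.float64(211.27136238422858)]
[ 1.71614034  3.11553273 -4.36314731 -0.9260128 ] 0.19783127307891846
```

Request:
apply_moves:
  delta_pos:
    - [0.05, -0.003, -0.04]
    - [0.1, -0.005, -0.075]
    - [0.15, -0.008, -0.11]
    - [0.2, -0.011, -0.15]
    - [0.25, -0.014, -0.187]
    - [0.3, -0.016, -0.222]
    - [0.35, -0.019, -0.26]
    - [0.403, -0.022, -0.298]
    - [0.403, -0.022, -0.298]
  rot:
    - [0.003, 0.001, -0.002]
    - [0.003, 0.001, -0.002]
    - [0.003, 0.001, -0.002]
    - [0.003, 0.001, -0.002]
    - [0.003, 0.001, -0.002]
    - [0.003, 0.001, -0.002]
    - [0.003, 0.001, -0.002]
    - [0.003, 0.001, -0.002]
    - [0.003, 0.001, -0.002]
  hand: [0.35, 0.35, 0.35, 0.35, 0.35, 0.35, 0.35, 0.35, 0.35]

```text
time_s: 23.12
ee_pos: [627.1, -125.1, 138.6]
ee_rot: [179.9, 53.9, 176.8]
force: [0.2, -0.9, 0.4]
gripper_width: 31.6
gripper_force: 0.0
```

Request:
apply_moves:
  delta_pos:
    - [0, 0, 0]
    - [0, 0, 0]
    - [0, 0, 0]
    - [0, 0, 0]
    - [0, 0, 0]
    - [0, 0, 0]
    - [0, 0, 0]
    - [0, 0, 0]
    - [0, 0, 0]
  rot:
    - [0, 0, 0]
    - [0, 0, 0]
    - [0, 0, 0]
    - [0, 0, 0]
    - [0, 0, 0]
    - [0, 0, 0]
    - [0, 0, 0]
    - [0, 0, 0]
    - [0, 0, 0]
  hand: [0.28, 0.22, 0.18, 0.15, 0.13, 0.11, 0.09, 0.07, 0.05]
  newtons: 5

```text
time_s: 23.87
ee_pos: [626.1, -125.1, 139.6]
ee_rot: [180.0, 53.9, 176.8]
force: [-1.8, -0.7, 1.4]
gripper_width: 8.0
gripper_force: 5.0
```

Request:
apply_moves:
  delta_pos:
    - [0, 0, 0]
    - [0, 0, 0]
  rot:
    - [0, 0, 0]
    - [0, 0, 0]
  hand: [0.05, 0.05]
  newtons: 30

```text
time_s: 24.03
ee_pos: [626.1, -125.1, 139.6]
ee_rot: [180.0, 53.9, 176.8]
force: [-1.6, 0.4, 1.4]
gripper_width: 7.8
gripper_force: 30.0
```

Request:
apply_moves:
  delta_pos:
    - [0, 0, 0.05]
    - [0, 0, 0.2]
    - [0, 0, 0.4]
    - [0, 0, 0.6]
    - [0, 0, 0.8]
    - [0, 0, 0.8]
  rot:
    - [0, 0, 0]
    - [0, 0, 0]
    - [0, 0, 0]
    - [0, 0, 0]
    - [0, 0, 0]
    - [0, 0, 0]
  hand: [0.05, 0.05, 0.05, 0.05, 0.05, 0.05]

```text
time_s: 24.53
ee_pos: [627.3, -124.0, 236.3]
ee_rot: [-178.9, 54.6, 178.0]
force: [-0.1, 0.4, -2.1]
gripper_width: 7.5
gripper_force: 30.0
```

Run:
```python
from wp import *
from h import *
q,p,R=now();print(q.round(1),p.round(1),env.state()['force'])
RF=flat(-3,10,-36);g=np.array([579.5,-124,98.])
t=RF.apply([0,0,1])
for n,x in(("up",g+[10,0,130]),("low",g),("back",g-45*t-[0,0,8])):
    print(n,solve(x,RF,q0=np.array([14,45,140,230,88,0.])))
qa,c=solve(g+[10,0,130],RF,q0=np.array([14,30,140,230,80,0.]))
w=jpath(q,qa,20);print([x[0].round().tolist() for x in w[::2]], np.degrees((RF*R.inv()).magnitude()))
rows([w[i] for i in(4,9)],p,R);rows([w[i] for i in(14,19)],*w[9])
```

```text
[-18.7   7.4 124.4 113.3  13.6 146.3] [ 627.3 -124.   236.3] [-0.08427649  0.37362488 -2.08775154]
up (array([ 12.7,  24.2, 138.3, 235.5,  71.5, -20.4]), np.float64(3.332968139437885e-29))
low (array([ 13.1,  45.9, 143.1, 231.9,  87.5,   1.2]), np.float64(9.657198223860696e-30))
back (array([ 19.7,  47.3, 146.5, 238.2,  89.2,   5.9]), np.float64(2.2524394730582125e-28))
[[636.0, -97.0, 235.0], [653.0, -53.0, 237.0], [668.0, -22.0, 245.0], [680.0, -4.0, 253.0], [688.0, -0.0, 259.0], [691.0, -8.0, 261.0], [686.0, -26.0, 259.0], [672.0, -51.0, 252.0], [647.0, -80.0, 242.0], [611.0, -110.0, 232.0]] 89.8700135717511
delta_pos [[0.335, 0.853, 0.07], [0.525, 1.011, 0.205]]
rot [[-0.093, -0.123, 0.176], [-0.317, -0.229, 0.194]]
delta_pos [[-0.153, -0.4, -0.075], [-0.843, -1.013, -0.275]]
rot [[-0.324, -0.014, -0.126], [-0.734, 0.184, -0.267]]
```

Run:
```python
from wp import *
from scipy.spatial.transform import Slerp
q,p,R=now()
RF=flat(-3,10,-36);pF=np.array([589.5,-124,228.])
RM=stand(-3,15,90);pM=np.array([625,-124,226.])
def seg(pa,Ra,pb,Rb,n):
    s=Slerp([0,1],Ro.concatenate([Ra,Rb]));return [(pa+(pb-pa)*i/n,s(i/n)) for i in range(1,n+1)]
A=seg(p,R,pM,RM,4);B=seg(pM,RM,pF,RF,16);qq=q
for x in A+B[1::2]:
    qq,c=solve(*x,n=0,q0=qq);print(x[0].round(),qq,round(c,4))
print(np.degrees((RF*RM.inv()).magnitude()))
rows([A[1],A[3]],p,R);rows([B[3],B[7]],pM,RM);rows([B[11],B[15]],*B[7])
```

```text
[ 627. -124.  234.] [-19.6   8.6 128.5 137.4  21.1 121.7] 0.0
[ 626. -124.  231.] [-20.3  10.7 132.3 148.4  30.7 110.1] 0.0
[ 626. -124.  229.] [-21.   13.6 135.9 154.   41.5 103.5] 0.0
[ 625. -124.  226.] [-21.6  17.4 139.1 157.3  53.   99.2] 0.0
[ 621. -124.  226.] [-17.3  14.9 138.8 167.   46.5  84.1] 0.0
[ 616. -124.  226.] [-12.4  13.3 138.4 180.   42.5  65.9] 0.0
[ 612. -124.  227.] [ -7.3  12.9 138.1 194.8  41.7  45.9] 0.0
[ 607. -124.  227.] [ -2.2  13.4 137.8 208.6  44.3  26.9] 0.0
[ 603. -124.  227.] [  2.6  15.  137.7 219.5  49.5  10.9] 0.0
[ 598. -124.  228.] [  6.7  17.4 137.7 227.1  56.3  -1.8] 0.0
[ 594. -124.  228.] [ 10.1  20.5 137.9 232.3  63.8 -12. ] 0.0
[ 590. -124.  228.] [ 12.7  24.2 138.3 235.5  71.5 -20.4] 0.0
94.09534170883639
delta_pos [[-0.01, 0.0, -0.043], [-0.019, 0.0, -0.086]]
rot [[-0.003, -0.118, 0.0], [-0.005, -0.237, 0.0]]
delta_pos [[-0.074, 0.0, 0.004], [-0.148, 0.0, 0.008]]
rot [[-0.259, 0.084, -0.025], [-0.518, 0.169, -0.051]]
delta_pos [[-0.074, 0.0, 0.004], [-0.148, 0.0, 0.008]]
rot [[-0.259, 0.084, -0.025], [-0.518, 0.169, -0.051]]
```

Request:
apply_moves:
  delta_pos:
    - [0, 0, -0.02]
    - [-0.01, 0, -0.04]
    - [-0.015, 0, -0.065]
    - [-0.02, 0, -0.086]
    - [-0.02, 0, -0.086]
  rot:
    - [0, -0.06, 0]
    - [-0.003, -0.118, 0]
    - [-0.004, -0.178, 0]
    - [-0.005, -0.237, 0]
    - [-0.005, -0.237, 0]
  hand: [0.05, 0.05, 0.05, 0.05, 0.05]

```text
time_s: 24.95
ee_pos: [622.6, -124.3, 219.1]
ee_rot: [176.8, 73.7, 173.7]
force: [1.9, 0.7, -3.4]
gripper_width: 7.6
gripper_force: 30.0
```

Request:
apply_moves:
  delta_pos:
    - [-0.02, 0, 0]
    - [-0.04, 0, 0]
    - [-0.06, 0, 0]
    - [-0.074, 0, 0]
    - [-0.09, 0, 0]
    - [-0.11, 0, 0]
    - [-0.13, 0, 0]
    - [-0.148, 0, 0.008]
  rot:
    - [-0.065, 0.021, -0.006]
    - [-0.13, 0.042, -0.012]
    - [-0.195, 0.063, -0.019]
    - [-0.259, 0.084, -0.025]
    - [-0.324, 0.105, -0.032]
    - [-0.389, 0.127, -0.038]
    - [-0.453, 0.148, -0.045]
    - [-0.518, 0.169, -0.051]
  hand: [0.05, 0.05, 0.05, 0.05, 0.05, 0.05, 0.05, 0.05]

```text
time_s: 25.62
ee_pos: [604.5, -123.0, 218.7]
ee_rot: [-117.0, 38.1, -131.6]
force: [0.8, -0.4, -2.9]
gripper_width: 8.0
gripper_force: 30.0
```

Request:
apply_moves:
  delta_pos:
    - [-0.02, 0, 0]
    - [-0.04, 0, 0]
    - [-0.06, 0, 0]
    - [-0.074, 0, 0]
    - [-0.09, 0, 0]
    - [-0.11, 0, 0]
    - [-0.13, 0, 0]
    - [-0.148, 0, 0.008]
    - [-0.148, 0, 0.008]
    - [-0.148, 0, 0.008]
  rot:
    - [-0.065, 0.021, -0.006]
    - [-0.13, 0.042, -0.012]
    - [-0.195, 0.063, -0.019]
    - [-0.259, 0.084, -0.025]
    - [-0.324, 0.105, -0.032]
    - [-0.389, 0.127, -0.038]
    - [-0.453, 0.148, -0.045]
    - [-0.518, 0.169, -0.051]
    - [-0.518, 0.169, -0.051]
    - [-0.518, 0.169, -0.051]
  hand: [0.05, 0.05, 0.05, 0.05, 0.05, 0.05, 0.05, 0.05, 0.05, 0.05]

```text
time_s: 26.45
ee_pos: [588.0, -122.5, 220.1]
ee_rot: [-98.7, -5.3, -130.1]
force: [-0.6, 0.8, -2.8]
gripper_width: 7.8
gripper_force: 30.0
```

Run:
```python
from wp import *
from h import *
for _ in range(2): q,p,R=now();pt=viewer.grab_frame("top");print(q.round(1),p.round(1),env.state()['force'])
RF=flat(-3,10,-36);print("err",(RF*R.inv()).as_rotvec(degrees=True))
# plate pose from top view: tilted 10 about its y, fit x,y,yaw at known height
m=mhull(best(pt,"insert",proj(pt,[620,-124,220])))
def cost(x,y,yaw,tilt):
    RR=e('z',yaw)*e('y',tilt);c=np.array([p[0]+28+x,-124+y,p[2]-28*np.sin(np.radians(tilt))])
    return 1-np.minimum(h:=hullmask(pt,[c+RR.apply([a,b,d]) for a in(-50,50) for b in(-60,60) for d in(-4,4)]),m).sum()/np.maximum(h,m).sum()
r=minimize(lambda v:cost(*v,10),[0,0,-3],method="Nelder-Mead",options=dict(initial_simplex=np.vstack([[0,0,-3],[8,0,-3],[0,8,-3],[0,0,3]])));print(r.x,r.fun,m.sum())
a=cv2.resize(pt["pixels"][90:230,290:450],(640,560),interpolation=cv2.INTER_CUBIC);save(dict(pixels=a),"t9")
```

```text
[ 13.8  25.1 137.7 238.2  71.8 -20.1] [ 588.  -122.5  220.1] [ 0.66307129  0.39682425 -3.11311544]
[ 13.8  25.  137.7 238.2  71.8 -20.1] [ 588.1 -122.7  221.2] [-0.80495468 -0.61169715 -2.31085857]
err [-0.79824896  0.02313668  1.56774446]
[ 5.57805847  1.44321514 -4.50155987] 0.03824925422668457 2434
```

Request:
apply_moves:
  delta_pos:
    - [-0.03, -0.005, -0.15]
    - [-0.06, -0.012, -0.35]
    - [-0.092, -0.012, -0.55]
    - [-0.092, -0.012, -0.75]
    - [-0.092, -0.012, -0.88]
    - [-0.092, -0.012, -0.95]
    - [-0.092, -0.012, -0.95]
    - [-0.092, -0.012, -0.95]
  rot:
    - [-0.009, 0, 0.018]
    - [-0.009, 0, 0.018]
    - [-0.009, 0, 0.018]
    - [-0.009, 0, 0.018]
    - [-0.009, 0, 0.018]
    - [-0.009, 0, 0.018]
    - [-0.009, 0, 0.018]
    - [-0.009, 0, 0.018]
  hand: [0.05, 0.05, 0.05, 0.05, 0.05, 0.05, 0.05, 0.05]

```text
time_s: 27.27
ee_pos: [578.0, -124.1, 109.0]
ee_rot: [-97.9, -5.8, -128.6]
force: [0.5, 0.4, -2.9]
gripper_width: 8.1
gripper_force: 30.0
```

```bash
cat > pf.py <<'E'
from wp import *
from h import *
def platefit(tilt,dz):
    for _ in range(2): q,p,R=now();pt=viewer.grab_frame("top")
    s=env.state();print(q.round(1),p.round(1),s['force'].round(1))
    RF=flat(-3,10,-36);print("err",(RF*R.inv()).as_rotvec(degrees=True).round(2))
    m=mhull(best(pt,"insert",proj(pt,[p[0]+30,-124,90])))
    def cost(x,y,yaw):
        RR=e('z',yaw)*e('y',tilt);c=np.array([610+x,-124+y,dz])
        return 1-np.minimum(h:=hullmask(pt,[c+RR.apply([a,b,d]) for a in(-50,50) for b in(-60,60) for d in(-4,4)]),m).sum()/np.maximum(h,m).sum()
    r=minimize(lambda v:cost(*v),[0,0,-3],method="Nelder-Mead",options=dict(initial_simplex=np.vstack([[0,0,-3],[8,0,-3],[0,8,-3],[0,0,3]])));print("plate",(r.x+[610,-124,0]).round(1),r.fun)
    mb=mhull(best(pt,"lightbox",proj(pt,[661,-115,80])));print("box",fit([(pt,mb)],VB,[661,-115,-5.]))
E
python3 -c "
from pf import *
platefit(10,102)"
```

```text
[1.320e+01 4.410e+01 1.434e+02 2.320e+02 8.680e+01 1.000e-01] [ 578.  -124.   109.7] [-0.5  0.1 -2.6]
err [ 0.11  0.26 -0.04]
plate [ 610.7 -123.7   -2.1] 0.06136369705200195
box (array([ 663.11, -114.56,   -4.73]), np.float64(0.0218))
```

Request:
apply_moves:
  delta_pos:
    - [0, 0, -0.03]
    - [0, 0, -0.06]
    - [0, 0, -0.075]
    - [0, 0, -0.075]
  rot:
    - [0, 0, 0]
    - [0, 0, 0]
    - [0, 0, 0]
    - [0, 0, 0]
  hand: [0.05, 0.05, 0.05, 0.05]

```text
time_s: 27.8
ee_pos: [577.8, -123.6, 99.4]
ee_rot: [-97.9, -5.9, -128.5]
force: [1.4, -0.1, -3.3]
gripper_width: 7.8
gripper_force: 30.0
```

Request:
apply_moves:
  delta_pos:
    - [0, 0, -0.01]
    - [0, 0, -0.01]
  rot:
    - [0, 0, 0]
    - [0, 0, 0]
  hand: [0.05, 0.05]

```text
time_s: 27.97
ee_pos: [577.8, -123.7, 98.7]
ee_rot: [-97.9, -5.9, -128.5]
force: [0.3, -0.8, -2.7]
gripper_width: 7.8
gripper_force: 30.0
```

Request:
apply_moves:
  delta_pos:
    - [0, 0, -0.01]
    - [0, 0, -0.01]
  rot:
    - [0, 0, 0]
    - [0, 0, 0]
  hand: [0.05, 0.05]

```text
time_s: 28.13
ee_pos: [577.9, -123.8, 98.2]
ee_rot: [-97.8, -5.8, -128.5]
force: [-0.2, -0.8, -0.5]
gripper_width: 7.8
gripper_force: 30.0
```

Request:
apply_moves:
  delta_pos:
    - [0, 0, -0.008]
    - [0, 0, -0.008]
  rot:
    - [0, 0, 0]
    - [0, 0, 0]
  hand: [0.05, 0.05]

```text
time_s: 28.3
ee_pos: [578.0, -123.8, 97.6]
ee_rot: [-97.7, -5.8, -128.6]
force: [-0.8, 0.0, 1.7]
gripper_width: 7.8
gripper_force: 30.0
```

Request:
apply_moves:
  delta_pos:
    - [0, 0, 0.005]
    - [0, 0, 0.005]
    - [0, 0, 0.005]
    - [0, 0, 0.005]
    - [0, 0, 0.005]
    - [0, 0, 0.005]
    - [0, 0, 0.005]
    - [0, 0, 0.005]
    - [0, 0, 0.005]
    - [0, 0, 0.005]
  rot:
    - [0, 0, 0]
    - [0, 0, 0]
    - [0, 0, 0]
    - [0, 0, 0]
    - [0, 0, 0]
    - [0, 0, 0]
    - [0, 0, 0]
    - [0, 0, 0]
    - [0, 0, 0]
    - [0, 0, 0]
  hand: [0.085, 0.09, 0.1, 0.11, 0.125, 0.14, 0.155, 0.17, 0.185, 0.2]
  newtons: 5

```text
time_s: 29.13
ee_pos: [577.8, -123.7, 97.1]
ee_rot: [-97.9, -5.9, -128.5]
force: [-0.1, 0.0, -1.7]
gripper_width: 18.0
gripper_force: 0.6
```

Request:
apply_moves:
  delta_pos:
    - [0, 0, 0]
    - [0, 0, 0]
    - [0, 0, 0]
    - [0, 0, 0]
    - [0, 0, 0]
    - [0, 0, 0]
    - [0, 0, 0]
    - [0, 0, 0]
    - [0, 0, 0]
    - [0, 0, 0]
  rot:
    - [0, 0, 0]
    - [0, 0, 0]
    - [0, 0, 0]
    - [0, 0, 0]
    - [0, 0, 0]
    - [0, 0, 0]
    - [0, 0, 0]
    - [0, 0, 0]
    - [0, 0, 0]
    - [0, 0, 0]
  hand: [0.215, 0.23, 0.245, 0.26, 0.275, 0.29, 0.305, 0.32, 0.335, 0.35]

```text
time_s: 29.97
ee_pos: [577.8, -123.7, 97.1]
ee_rot: [-97.9, -5.9, -128.5]
force: [0.1, 0.1, -0.9]
gripper_width: 31.9
gripper_force: 0.6
```

```bash
python3 -c "
from pf import *
platefit(2,88)"
```

```text
[ 13.2  46.2 143.5 231.9  88.1   1.8] [ 577.8 -123.7   97.1] [-0.5 -0.3 -2. ]
err [ 0.15  0.16 -0.08]
plate [ 609.  -122.2   -1.6] 0.038581252098083496
box (array([ 662.48, -114.98,   -6.45]), np.float64(0.0241))
```

Request:
apply_moves:
  delta_pos:
    - [0, 0, 0]
    - [0, 0, 0]
    - [0, 0, 0]
    - [0, 0, 0]
    - [0, 0, 0]
    - [0, 0, 0]
    - [0, 0, 0]
    - [0, 0, 0]
    - [0, 0, 0]
    - [0, 0, 0]
  rot:
    - [0, 0, 0]
    - [0, 0, 0]
    - [0, 0, 0]
    - [0, 0, 0]
    - [0, 0, 0]
    - [0, 0, 0]
    - [0, 0, 0]
    - [0, 0, 0]
    - [0, 0, 0]
    - [0, 0, 0]
  hand: [0.36, 0.37, 0.38, 0.39, 0.4, 0.41, 0.42, 0.43, 0.44, 0.45]

```text
time_s: 31.0
ee_pos: [577.8, -123.8, 97.5]
ee_rot: [-97.8, -5.9, -128.5]
force: [0.3, -0.0, -0.4]
gripper_width: 40.6
gripper_force: 0.0
```

Request:
apply_moves:
  delta_pos:
    - [0, 0, 0]
    - [0, 0, -0.005]
    - [0, 0, -0.01]
    - [0, 0, -0.015]
    - [0, 0, -0.02]
    - [0, 0, -0.025]
    - [0, 0, -0.03]
    - [0, 0, -0.03]
  rot:
    - [0, 0, 0]
    - [0, 0, 0]
    - [0, 0, 0]
    - [0, 0, 0]
    - [0, 0, 0]
    - [0, 0, 0]
    - [0, 0, 0]
    - [0, 0, 0]
  hand: [0.46, 0.47, 0.48, 0.49, 0.5, 0.51, 0.52, 0.52]

```text
time_s: 31.67
ee_pos: [577.8, -123.7, 93.3]
ee_rot: [-97.9, -5.9, -128.5]
force: [-0.3, 0.1, 0.4]
gripper_width: 47.7
gripper_force: 0.0
```

Run:
```python
from pf import *
platefit(0,84)
q,p,R=now();t=R.apply([0,0,1]);rows([(p-25*t,R),(p-50*t,R)],p,R);print(env.state()['gripper_width'],env.state()['gripper_force'])
print(solve(p-50*t,R,q0=q))
```

```text
[ 13.2  46.9 143.5 231.9  88.5   2.3] [ 577.8 -123.7   93.4] [-0.1 -0.  -0.3]
err [ 0.15  0.15 -0.08]
plate [ 607.2 -123.1   -1.5] 0.054792702198028564
box (array([ 661.89, -115.03,   -5.26]), np.float64(0.0176))
delta_pos [[-0.16, 0.131, 0.028], [-0.319, 0.262, 0.057]]
rot [[0.0, 0.0, 0.0], [0.0, 0.0, 0.0]]
47.76550062119013 0.0
(array([ 20.6,  47. , 147.2, 239. ,  89.4,   6.3]), np.float64(1.144639638666017e-28))
```

Request:
apply_moves:
  delta_pos:
    - [-0.04, 0.033, 0]
    - [-0.09, 0.07, 0.005]
    - [-0.14, 0.115, 0.015]
    - [-0.2, 0.16, 0.025]
    - [-0.24, 0.2, 0.035]
    - [-0.29, 0.24, 0.045]
    - [-0.29, 0.24, 0.045]
  rot:
    - [0, 0, 0]
    - [0, 0, 0]
    - [0, 0, 0]
    - [0, 0, 0]
    - [0, 0, 0]
    - [0, 0, 0]
    - [0, 0, 0]
  hand: [0.52, 0.52, 0.52, 0.52, 0.52, 0.52, 0.52]

```text
time_s: 32.45
ee_pos: [542.2, -93.6, 99.1]
ee_rot: [-97.9, -5.9, -128.4]
force: [-0.0, 0.1, 0.6]
gripper_width: 47.9
gripper_force: 0.0
```

Run:
```python
from pf import *
platefit(0,84)
q,p,R=now()
for pp in(30,40,50):
    for x in((545,-123,97),(545,-123,140),(620,-125,97)):
        r=solve(x,stand(-3,pp,-90),q0=np.array([-20,20,134,150,36,-78.]));print(pp,x,r[0],round(r[1],3))
D=e('z',-3)*e('y',90)*H*e('z',-90)
for x in((545,-123,86),(620,-125,86)):
    for roll in(-90,90):
        D=e('z',-3)*e('y',90)*H*e('z',roll);r=solve(x,D,q0=np.array([-12,20,90,0,72,-90.*np.sign(-roll)]));print(x,roll,r[0],round(r[1],3))
```

```text
[ 20.1  47.1 146.9 238.4  89.4   6. ] [542.8 -93.9  99. ] [-0.6 -0.5  0.7]
err [ 0.16  0.13 -0.19]
plate [ 608.9 -123.5   -2.7] 0.04481714963912964
box (array([ 661.67, -114.58,   -5.52]), np.float64(0.0218))
30 (545, -123, 97) [-25.3  24.1 147.6 155.5  52.4 -86. ] 0.0
30 (545, -123, 140) [-25.3  16.  144.7 150.9  42.5 -79.3] 0.0
30 (620, -125, 97) [-20.3  25.9 138.3 158.7  45.1 -83.4] 0.0
40 (545, -123, 97) [-22.9  16.8 140.5 147.9  29.5 -74.5] 0.0
40 (545, -123, 140) [-22.9  10.5 137.4 135.8  22.  -61.1] 0.0
40 (620, -125, 97) [-18.8  20.7 131.7 149.6  24.4 -72.2] 0.0
50 (545, -123, 97) [-20.6  13.6 132.9 114.4  12.3 -38.6] 0.0
50 (545, -123, 140) [-20.6   8.7 129.6  75.2  11.6   1.4] 0.0
50 (620, -125, 97) [-17.3  18.6 124.2 101.9   9.3 -23. ] 0.0
(545, -123, 86) -90 [-13.9  23.3 102.2   0.   54.5  79.1] 0.0
(545, -123, 86) 90 [-11.9  15.2 131.1 256.    3.5   4.1] 19.014
(620, -125, 86) -90 [-12.4  29.1  91.8  -0.   59.1  80.6] 0.0
(620, -125, 86) 90 [-12.4  29.1  91.8   0.   59.1 -99.4] 0.0
```

Run:
```python
from pf import *
from scipy.spatial.transform import Slerp
def seg(pa,Ra,pb,Rb,n):
    s=Slerp([0,1],Ro.concatenate([Ra,Rb]));return [(pa+(pb-pa)*i/n,s(i/n)) for i in range(1,n+1)]
q,p,R=now();R3=stand(-3,33,-90)
p1=np.array([543.,-100,190]);p2=np.array([548.,-123,160]);p3=np.array([541.,-122.7,97.5])
A=seg(p,R,p1,R,4);B=seg(p1,R,p2,R3,8);C=seg(p2,R3,p3,R3,2);qq=q
for x in A+B+C:
    qq,c=solve(*x,n=0,q0=qq);print(x[0].round(),qq,round(c,3))
print(np.degrees((R3*R.inv()).magnitude()))
rows([A[3]],p,R);rows([B[1],B[3],B[5],B[7]],p1,R);rows(C,p2,R3)
```

```text
[543. -96. 122.] [ 19.7  42.9 146.7 238.3  87.2   2.4] 0.0
[543. -97. 144.] [ 19.5  38.6 146.4 238.3  84.8  -1.6] 0.0
[543. -99. 167.] [ 19.2  34.3 145.8 238.6  82.2  -5.8] 0.0
[ 543. -100.  190.] [ 19.   30.  145.1 239.   79.6 -10.2] 0.0
[ 544. -103.  186.] [ 14.6  30.8 149.  228.2  82.  -16.9] 0.001
[ 544. -106.  182.] [ 11.3  27.2 149.  223.   75.8 -30.7] 0.338
[ 545. -109.  179.] [  4.9  21.9 149.  212.8  66.  -44.2] 0.814
[ 546. -112.  175.] [ -4.9  17.7 149.  195.5  56.9 -53. ] 0.791
[ 546. -114.  171.] [-14.1  16.7 149.  177.8  53.9 -58.3] 0.303
[ 547. -117.  168.] [-19.6  17.3 149.  166.9  54.4 -65.9] 0.0
[ 547. -120.  164.] [-23.   13.6 145.1 156.3  42.6 -70. ] 0.0
[ 548. -123.  160.] [-24.4  10.9 140.7 144.5  31.7 -70.8] 0.0
[ 544. -123.  129.] [-24.6  15.7 143.5 150.   38.2 -77.8] 0.0
[ 541. -123.   98.] [-24.9  21.2 146.  153.9  45.3 -83.3] 0.0
103.97487828704043
delta_pos [[-0.001, -0.043, 0.759]]
rot [[0.0, 0.0, 0.0]]
delta_pos [[0.01, -0.048, -0.062], [0.021, -0.096, -0.125], [0.031, -0.144, -0.188], [0.042, -0.192, -0.25]]
rot [[-0.202, 0.145, 0.172], [-0.405, 0.29, 0.344], [-0.607, 0.435, 0.516], [-0.809, 0.579, 0.688]]
delta_pos [[-0.029, 0.001, -0.26], [-0.058, 0.002, -0.521]]
rot [[0.0, 0.0, 0.0], [0.0, 0.0, 0.0]]
```

Run:
```python
from pf import *
from scipy.spatial.transform import Slerp
def seg(pa,Ra,pb,Rb,n):
    s=Slerp([0,1],Ro.concatenate([Ra,Rb]));return [(pa+(pb-pa)*i/n,s(i/n)) for i in range(1,n+1)]
q,p,R=now();R3=stand(-3,33,-90)
p1=np.array([600.,-100,215]);p2=np.array([600.,-123,215]);p3=np.array([541.,-122.7,150]);p4=np.array([541.,-122.7,97.5])
A=seg(p,R,np.array([543,-94,190.]),R,2)+seg(np.array([543,-94,190.]),R,p1,R,2);B=seg(p1,R,p2,R3,8);C=seg(p2,R3,p3,R3,3)+[(p4,R3)];qq=q
for x in A+B+C:
    qq,c=solve(*x,n=0,q0=qq);print(x[0].round(),qq,round(c,3))
rows(A[1:],p,R);rows([B[1],B[3]],p1,R);rows([B[5],B[7]],*B[3]);rows(C,p2,R3)
```

```text
[543. -94. 144.] [ 20.   38.6 146.2 238.9  84.6  -1.8] 0.0
[543. -94. 190.] [ 20.1  30.  144.8 240.1  79.5 -10.5] 0.0
[572. -97. 202.] [ 17.9  28.2 140.8 239.   76.3 -15.4] 0.0
[ 600. -100.  215.] [ 16.1  26.9 136.8 238.4  73.2 -19.8] 0.0
[ 600. -103.  215.] [ 12.   26.2 140.6 227.5  73.1 -26.5] 0.0
[ 600. -106.  215.] [  6.7  24.6 143.3 215.9  71.4 -34.6] 0.0
[ 600. -109.  215.] [  0.5  22.1 144.5 204.   67.1 -43.6] 0.0
[ 600. -112.  215.] [ -5.8  18.8 144.2 192.3  59.7 -52.2] 0.0
[ 600. -114.  215.] [-11.6  15.3 142.4 180.6  50.  -59.1] 0.0
[ 600. -117.  215.] [-16.2  12.  139.2 168.2  39.4 -63.1] 0.0
[ 600. -120.  215.] [-19.2   9.4 135.3 153.6  29.2 -62.6] 0.0
[ 600. -123.  215.] [-20.7   7.7 130.8 133.   20.4 -54.7] 0.0
[ 580. -123.  193.] [-21.9   8.7 134.6 138.8  24.4 -62. ] 0.0
[ 561. -123.  172.] [-23.3  10.1 138.4 143.   28.9 -68. ] 0.0
[ 541. -123.  150.] [-24.9  12.  142.3 146.1  34.1 -73.2] 0.0
[ 541. -123.   98.] [-24.9  21.2 146.  153.9  45.3 -83.3] 0.0
delta_pos [[-0.001, 0.007, 0.759], [0.236, -0.018, 0.863], [0.474, -0.043, 0.967]]
rot [[0.0, 0.0, 0.0], [0.0, 0.0, 0.0], [0.0, 0.0, 0.0]]
delta_pos [[0.0, -0.048, 0.0], [0.0, -0.096, 0.0]]
rot [[-0.202, 0.145, 0.172], [-0.405, 0.29, 0.344]]
delta_pos [[0.0, -0.048, 0.0], [0.0, -0.096, 0.0]]
rot [[-0.202, 0.145, 0.172], [-0.405, 0.29, 0.344]]
delta_pos [[-0.164, 0.001, -0.181], [-0.328, 0.002, -0.361], [-0.492, 0.002, -0.542], [-0.492, 0.002, -0.979]]
rot [[0.0, 0.0, 0.0], [0.0, 0.0, 0.0], [0.0, 0.0, 0.0], [0.0, 0.0, 0.0]]
```

Request:
apply_moves:
  delta_pos:
    - [-0.001, 0.007, 0.2]
    - [-0.001, 0.007, 0.5]
    - [-0.001, 0.007, 0.759]
    - [0.15, 0, 0.82]
    - [0.32, -0.03, 0.9]
    - [0.474, -0.043, 0.967]
    - [0.474, -0.043, 0.967]
  rot:
    - [0, 0, 0]
    - [0, 0, 0]
    - [0, 0, 0]
    - [0, 0, 0]
    - [0, 0, 0]
    - [0, 0, 0]
    - [0, 0, 0]
  hand: [0.5, 0.5, 0.5, 0.5, 0.5, 0.5, 0.5]

```text
time_s: 33.23
ee_pos: [602.7, -100.5, 218.5]
ee_rot: [-97.6, -5.5, -128.6]
force: [0.7, -0.0, 1.0]
gripper_width: 45.5
gripper_force: 0.0
```

Request:
apply_moves:
  delta_pos:
    - [0, -0.012, 0]
    - [0, -0.024, 0]
    - [0, -0.036, 0]
    - [0, -0.048, 0]
    - [0, -0.06, 0]
    - [0, -0.072, 0]
    - [0, -0.084, 0]
    - [0, -0.096, 0]
    - [0, -0.096, 0]
  rot:
    - [-0.05, 0.036, 0.043]
    - [-0.1, 0.072, 0.086]
    - [-0.15, 0.109, 0.129]
    - [-0.202, 0.145, 0.172]
    - [-0.253, 0.181, 0.215]
    - [-0.304, 0.217, 0.258]
    - [-0.354, 0.254, 0.301]
    - [-0.405, 0.29, 0.344]
    - [-0.405, 0.29, 0.344]
  hand: [0.5, 0.5, 0.5, 0.5, 0.5, 0.5, 0.5, 0.5, 0.5]

```text
time_s: 33.98
ee_pos: [598.4, -113.9, 215.3]
ee_rot: [-110.3, -46.9, -91.8]
force: [-0.0, -0.1, 0.6]
gripper_width: 45.6
gripper_force: 0.0
```

Request:
apply_moves:
  delta_pos:
    - [0, -0.012, 0]
    - [0, -0.024, 0]
    - [0, -0.036, 0]
    - [0, -0.048, 0]
    - [0, -0.06, 0]
    - [0, -0.072, 0]
    - [0, -0.084, 0]
    - [0, -0.096, 0]
    - [0, -0.096, 0]
  rot:
    - [-0.05, 0.036, 0.043]
    - [-0.1, 0.072, 0.086]
    - [-0.15, 0.109, 0.129]
    - [-0.202, 0.145, 0.172]
    - [-0.253, 0.181, 0.215]
    - [-0.304, 0.217, 0.258]
    - [-0.354, 0.254, 0.301]
    - [-0.405, 0.29, 0.344]
    - [-0.405, 0.29, 0.344]
  hand: [0.5, 0.5, 0.5, 0.5, 0.5, 0.5, 0.5, 0.5, 0.5]

```text
time_s: 34.73
ee_pos: [601.3, -122.9, 216.6]
ee_rot: [179.9, -57.2, -2.8]
force: [-0.6, 0.5, 0.1]
gripper_width: 45.5
gripper_force: 0.0
```

Run:
```python
from wp import *
from h import *
q,p,R=now();print(q.round(1),p.round(1),env.state()['time_s'])
R3=stand(-3,33,-90)
rows([([580,-123,193],R3),([541,-122.7,150],R3),([541,-122.7,112],R3)],p,R)
w=wrist();save(w,"w10")
for pic in(w,viewer.grab_frame("scene")):
    for r in spotter.trace(pic,"insert")[:2]: print(r["box"],r["score"],r["mask"].sum())
print(proj(w,[608,-123,88]))
a=cv2.resize(w["pixels"],(640,400));save(dict(pixels=a),"v10")
```

```text
[-20.7   7.7 130.7 132.9  20.4 -54.6] [ 601.3 -122.9  216.6] 34.7333
delta_pos [[-0.178, -0.001, -0.197], [-0.503, 0.001, -0.555], [-0.503, 0.001, -0.872]]
rot [[0.001, 0.002, -0.001], [0.001, 0.002, -0.001], [0.001, 0.002, -0.001]]
[319.8, 309.3, 100.6, 31.2] 0.76 2633
[125.3, 299.2, 31.4, 78.3] 0.59 1072
[240.2, 193.4, 47.1, 21.9] 0.84 821
[288.1, 212.9, 40.5, 14.9] 0.73 275
[np.float64(318.4361733680659), np.float64(322.770023111663)]
```

View pics/v10.png

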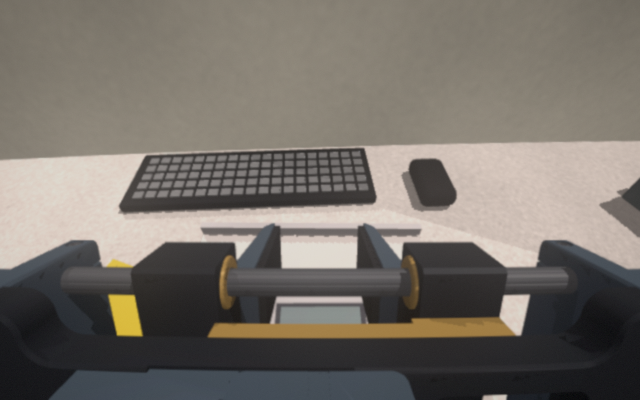

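The picture shows the plate lying flat on the box, glass window up, between the fingers at about px (275–370, 300–322), with the rail ahead at row 230. Next I go down in front of it and push.

Request:
apply_moves:
  delta_pos:
    - [-0.178, 0, -0.15]
    - [-0.35, 0, -0.3]
    - [-0.51, 0, -0.5]
    - [-0.51, 0, -0.7]
    - [-0.51, 0, -0.87]
    - [-0.51, 0, -0.95]
    - [-0.51, 0, -0.99]
    - [-0.51, 0, -0.99]
  rot:
    - [0.001, 0.002, -0.001]
    - [0.001, 0.002, -0.001]
    - [0.001, 0.002, -0.001]
    - [0.001, 0.002, -0.001]
    - [0.001, 0.002, -0.001]
    - [0.001, 0.002, -0.001]
    - [0.001, 0.002, -0.001]
    - [0.001, 0.002, -0.001]
  hand: [0.5, 0.5, 0.5, 0.5, 0.5, 0.5, 0.5, 0.5]

```text
time_s: 35.6
ee_pos: [537.8, -122.7, 94.0]
ee_rot: [-179.8, -56.6, -3.3]
force: [-0.3, -0.0, 0.0]
gripper_width: 45.4
gripper_force: 0.0
```

Run:
```python
from pf import *
platefit(0,84)
R3=stand(-3,33,-90)
q,p,R=now();print(p,(R3*R.inv()).as_rotvec(degrees=True))
```

```text
[-25.   21.2 146.3 153.9  45.3 -83.4] [ 538.3 -122.9   95.3] [0.7 0.3 0. ]
err [ 69.28 -49.88 -59.48]
plate [ 608.6 -122.9   -2.6] 0.03172188997268677
box (array([ 662.72, -114.46,   -6.32]), np.float64(0.0274))
[ 539.04315333 -123.17329079   97.15480108] [ 0.04647309 -0.06859389  0.07183291]
```

Request:
apply_moves:
  delta_pos:
    - [0.05, -0.003, 0.012]
    - [0.12, -0.006, 0.012]
    - [0.17, -0.009, 0.012]
    - [0.21, -0.011, 0.012]
    - [0.25, -0.013, 0.012]
    - [0.3, -0.016, 0.012]
    - [0.35, -0.018, 0.012]
    - [0.4, -0.021, 0.012]
  rot:
    - [0, 0, 0]
    - [0, 0, 0]
    - [0, 0, 0]
    - [0, 0, 0]
    - [0, 0, 0]
    - [0, 0, 0]
    - [0, 0, 0]
    - [0, 0, 0]
  hand: [0.5, 0.5, 0.5, 0.5, 0.5, 0.5, 0.5, 0.5]

```text
time_s: 36.47
ee_pos: [587.3, -125.6, 97.7]
ee_rot: [180.0, -56.8, -3.0]
force: [-0.8, 0.5, 1.0]
gripper_width: 45.4
gripper_force: 0.8
```

Request:
apply_moves:
  delta_pos:
    - [0.04, -0.002, 0]
    - [0.08, -0.004, 0]
    - [0.12, -0.006, 0]
    - [0.15, -0.008, 0]
    - [0.18, -0.01, 0]
    - [0.18, -0.01, 0]
  rot:
    - [0, 0, 0]
    - [0, 0, 0]
    - [0, 0, 0]
    - [0, 0, 0]
    - [0, 0, 0]
    - [0, 0, 0]
  hand: [0.5, 0.5, 0.5, 0.5, 0.5, 0.5]

```text
time_s: 36.97
ee_pos: [609.0, -126.9, 97.7]
ee_rot: [179.9, -56.8, -3.0]
force: [0.5, 0.2, 0.3]
gripper_width: 45.6
gripper_force: 0.0
```

```bash
python3 -c "
from pf import *
platefit(0,84)
w=wrist();save(w,'w11')"
```

```text
[-20.7  23.3 137.7 156.2  39.  -81. ] [ 608.5 -126.8   97.4] [-0.5  0.3  0. ]
err [ 69.42 -49.86 -59.46]
plate [ 650.8 -125.4   -3.7] 0.026489198207855225
box (array([ 661.85, -115.27,   -5.81]), np.float64(0.028))
```

Request:
apply_moves:
  delta_pos:
    - [0.03, -0.002, 0]
    - [0.06, -0.003, 0]
    - [0.09, -0.005, 0]
    - [0.1, -0.005, 0]
    - [0.1, -0.005, 0]
  rot:
    - [0, 0, 0]
    - [0, 0, 0]
    - [0, 0, 0]
    - [0, 0, 0]
    - [0, 0, 0]
  hand: [0.5, 0.5, 0.5, 0.5, 0.5]

```text
time_s: 37.63
ee_pos: [620.9, -127.5, 97.8]
ee_rot: [179.9, -56.9, -3.0]
force: [0.2, -0.2, 0.9]
gripper_width: 45.7
gripper_force: 0.0
```

Request:
apply_moves:
  delta_pos:
    - [0.008, 0, 0]
    - [0.016, -0.001, 0]
    - [0.016, -0.001, 0]
  rot:
    - [0, 0, 0]
    - [0, 0, 0]
    - [0, 0, 0]
  hand: [0.5, 0.5, 0.5]

```text
time_s: 37.88
ee_pos: [622.3, -127.6, 97.7]
ee_rot: [179.9, -56.8, -3.0]
force: [-0.1, 0.3, -0.3]
gripper_width: 45.6
gripper_force: 0.1
```

Request:
apply_moves:
  delta_pos:
    - [0.008, 0, 0]
    - [0.008, 0, 0]
  rot:
    - [0, 0, 0]
    - [0, 0, 0]
  hand: [0.5, 0.5]

```text
time_s: 38.05
ee_pos: [623.2, -127.6, 97.7]
ee_rot: [179.9, -56.8, -3.0]
force: [-0.1, -0.1, -0.6]
gripper_width: 45.6
gripper_force: 0.2
```

Request:
apply_moves:
  delta_pos:
    - [0.01, 0, 0]
    - [0.01, 0, 0]
  rot:
    - [0, 0, 0]
    - [0, 0, 0]
  hand: [0.5, 0.5]

```text
time_s: 38.22
ee_pos: [623.9, -127.4, 97.4]
ee_rot: [180.0, -56.8, -3.0]
force: [-3.8, 0.5, 2.2]
gripper_width: 45.6
gripper_force: 2.2
```

Request:
apply_moves:
  delta_pos:
    - [0.008, 0, 0]
    - [0.008, 0, 0]
  rot:
    - [0, 0, 0]
    - [0, 0, 0]
  hand: [0.5, 0.5]

```text
time_s: 38.38
ee_pos: [624.1, -127.4, 97.2]
ee_rot: [180.0, -56.7, -3.1]
force: [-8.0, -0.4, 5.1]
gripper_width: 45.6
gripper_force: 4.8
```

Request:
apply_moves:
  delta_pos:
    - [0.008, 0, 0]
    - [0.008, 0, 0]
  rot:
    - [0, 0, 0]
    - [0, 0, 0]
  hand: [0.5, 0.5]

```text
time_s: 38.55
ee_pos: [624.3, -127.4, 97.1]
ee_rot: [-180.0, -56.7, -3.1]
force: [-12.6, -0.4, 8.9]
gripper_width: 45.2
gripper_force: 7.5
```

```bash
python3 -c "
from pf import *
platefit(0,84)"
```

```text
[-19.9  24.  135.7 156.7  37.5 -80.5] [ 624.3 -127.4   97.1] [-12.3  -0.4   8.2]
err [ 69.3  -49.95 -59.48]
plate [ 637.2 -139.7   -1.2] 0.6733413934707642
box (array([ 662.03, -114.71,   -4.75]), np.float64(0.0294))
```

Request:
apply_moves:
  delta_pos:
    - [-0.02, 0.001, 0]
    - [-0.1, 0.005, 0]
    - [-0.25, 0.013, 0.05]
    - [-0.4, 0.02, 0.2]
    - [-0.5, 0.026, 0.45]
    - [-0.5, 0.026, 0.7]
    - [-0.5, 0.026, 0.7]
  rot:
    - [0, 0, 0]
    - [0, 0, 0]
    - [0, 0, 0]
    - [0, 0, 0]
    - [0, 0, 0]
    - [0, 0, 0]
    - [0, 0, 0]
  hand: [0.5, 0.5, 0.5, 0.5, 0.5, 0.5, 0.5]

```text
time_s: 39.33
ee_pos: [567.9, -125.1, 188.9]
ee_rot: [179.6, -57.5, -2.7]
force: [1.6, 0.6, 1.1]
gripper_width: 45.5
gripper_force: 0.0
```

Run:
```python
from pf import *
platefit(0,84)
pt=viewer.grab_frame("top");w=wrist();save(pt,"t12");save(w,"w12")
g=cv2.GaussianBlur(pt["pixels"],(3,3),0).astype(int)
mm=best(pt,"insert",proj(pt,[666,-126,84]))
for y in(-75,-100,-125,-150,-175):  # profile along x across plate rear edge / rail
    X=np.arange(700,735,2.); 
    print(y,[int(g[int(round(v)),int(round(u))].mean()) for u,v in(proj(pt,[x,y,88]) for x in X)])
ys=[];
for u in range(350,392,5):
    c=np.where(mm[:,u])[0]
    if len(c): print(u,c.min(),c.max(),at(pt,(u,c.min()),88),at(pt,(u,c.max()),88))
for q in("vial","weight"):
    print(q,[(at(pt,r["box"][:2],91),round(r["score"],2)) for r in spotter.trace(pt,q)[:2]])
```

```text
[-23.1   8.7 136.8 140.2  26.7 -64.7] [ 567.3 -124.9  186.1] [0.3 0.1 0. ]
err [ 69.79 -49.59 -59.07]
plate [ 664.9 -127.    -2.9] 0.0297088623046875
box (array([ 661.59, -114.21,   -5.5 ]), np.float64(0.018))
-75 [133, 133, 132, 132, 132, 132, 133, 131, 120, 120, 110, 117, 129, 135, 135, 138, 140, 141]
-100 [88, 88, 88, 105, 123, 131, 131, 131, 123, 116, 116, 122, 132, 137, 137, 139, 141, 140]
-125 [135, 135, 135, 135, 135, 133, 122, 122, 110, 113, 127, 127, 136, 138, 139, 139, 140, 139]
-150 [130, 132, 134, 134, 134, 131, 121, 113, 113, 121, 133, 137, 137, 138, 138, 138, 138, 138]
-175 [136, 136, 135, 134, 134, 127, 116, 113, 113, 124, 135, 138, 138, 138, 138, 138, 138, 138]
350 127 165 [716.6 -82.4  88. ] [617.7 -80.3  88. ]
355 127 165 [716.3 -95.1  88. ] [617.5 -92.8  88. ]
360 127 165 [ 716.1 -107.9   88. ] [ 617.3 -105.4   88. ]
365 127 165 [ 715.9 -120.6   88. ] [ 617.1 -118.    88. ]
370 127 165 [ 715.6 -133.3   88. ] [ 616.9 -130.5   88. ]
375 128 166 [ 712.8 -145.9   88. ] [ 614.1 -143.    88. ]
380 128 166 [ 712.5 -158.6   88. ] [ 613.9 -155.5   88. ]
385 128 166 [ 712.3 -171.3   88. ] [ 613.7 -168.    88. ]
390 129 163 [ 709.4 -183.9   88. ] [ 621.2 -180.8   88. ]
vial [(array([671.9,  -3.8,  91. ]), 0.58)]
weight [(array([ 640.8, -225.9,   91. ]), 0.69), (array([646. , 332.5,  91. ]), 0.39)]
```

```bash
python3 -c "
from workcell import env
print(env.job_done())"
```

```text
the job is handed in; nothing more can be done
None
```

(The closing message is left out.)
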